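# Rack hot welded brackets on the chill bed and lock the bar

### The job

The chill bed's retaining bar is shut: turn the cam knob clockwise to open it fully and leave it open. The freshly welded brackets on the bench are too hot for the fingers or any part of the arm: slide the lifter's blade under each one, carry it over and set it down on the copper bed, side by side, square to the bed, near edge flush with the bed's front edge. With all brackets on the bed, turn the knob farther clockwise until the roller drops into the next notch and the bar springs over their far edges; leave the lifter lying flat along its rubber mat and the other things undisturbed.

Things in the scene. Friction and masses are not known exactly. Their poses are not given: they have to be found in the camera images.
- plate1: hot welded aluminium bracket: flat plate 90 mm (its x) by 80 mm (y), 4 mm thick, on two foot strips 16 mm high and 8 mm wide along its y edges; so 20 mm tall, with a tunnel 64 mm wide, 16 mm high right through under it along x. 0.1 to 0.2 kg. Origin: centre of the underside (z = 0 on the bench), z up. Same either way round. Two or three are present, an absent one is None
- plate2: another such bracket, the same as plate1 (None if absent)
- plate3: another such bracket, the same as plate1 (None if absent)
- lifter_grip (a point): the lifter, a spatula like a plasterer's trowel, 0.35 kg: centre of its wooden handle bar, 100 mm long (x), 24 wide (y), 22 tall, 56 mm above the blade's underside, on two posts at x = -38 and +38 mm. The flat blade, 42 mm wide, 4 thick, runs from x = -50 to its tip at +160 mm; the front is free to go under a bracket, best centred at x = +108. Lies flat at the start
- lifter: the same lifter: its axes are those of lifter_grip, its origin is on the blade's underside, 56 mm below lifter_grip
- lifter_blade (a point): the middle of the lifter's blade (55 mm ahead of lifter_grip, 54 mm lower, 2 mm above the blade's underside); same axes
- mat: the lifter's black rubber mat, 300 mm (its x) by 130 mm (its y), as thin as paper, flush on the bench; origin at its centre. At the start the blade points along its x, more or less
- bed: the chill bed, a fixed copper slab 24 mm high: origin on the bench, 24 mm below bed_top, same axes. x points from its open front edge to the retaining bar, level; z up
- bed_top (a point): point on the bed's upper face, which runs from x = -47 mm (front edge, open) to +75 and from y = -148 to +148 mm; steel cheeks 14 mm high above it close both y ends. Room for three brackets side by side, as centred at y = -98, 0, +98 mm; a bracket centred at x = -2 to 0 mm has its near edge flush with the front edge
- bar (a joint): the retaining bar behind the bed, a wall with a lip along its whole length, on a sprung slide (m). About 0.024 at the start: shut, its roller in a notch of the cam, the lip's edge at x = +32 mm of bed_top. 0: held fully open on the cam's rim, the lip's edge at x = +56 mm. A spring of 3 to 5 N drives it shut
- bar_lip (a point): middle of the lower edge of the bar's lip, 29 mm above the bed's face (9 mm above a bracket standing on the bed); moves with the bar towards -x of the bed as it closes. Lip 5 mm thick; the bar's wall stands 30 mm behind the lip's edge
- cam (a joint): angle of the cam knob (rad), growing clockwise seen from above; turn it only clockwise. Starts at 0 to 0.12, bar shut; a ramp opens the bar until about 1.3; fully open from 1.35 to 2.35; the next notch is at 2.6, where the roller drops (at about 2.55), the bar snaps shut and the knob locks for good. Needs up to 0.4 N m; stays where it is left
- cam_grip (a point): centre of the knob's black grip bar, on the cam's upright axis: 70 mm long (this point's x), 18 wide (y), its top 18 mm above this point; turns with the cam. 86 mm above the bench, at x = +38, y = -215 mm of the bed. Below it a disc of 46 mm radius, its top 42 mm below this point; the bar's arm passes 28 mm below
- hammer: hammer lying on the bench: leave alone
- brush: wire brush lying on the bench: leave alone
- spray: spray can, 170 mm tall, standing: leave alone
- square: red magnetic welding square, 100 mm: leave alone
- tape: roll of masking tape, 96 mm across, 35 mm high: leave alone
- offcut: flat steel offcut 150 by 30 by 6 mm lying in front of the bed: leave alone
Mind the look-alikes: they are no part of the job. What is shaped like the plate3 but purple or yellow is not meant.

How it is judged:
By the outcome, as a careful person would: the job done as asked, in the order asked, and still so for the second after the job is handed in, with the robot touching nothing.
Of plate1, plate2, plate3 only 2 to 3 are there at a start; the rules pass over those that are not, and their reading is None.
At some moment in a run one of lifter, plate1, plate2, plate3 may be knocked a few centimetres aside while the robot is not near it.
It also fails if it takes over 210 s, if anything falls off the work surface, if the arm or the gripper's body presses on something with over 40 N, if the wrist force passes 120 N, or if a joint passes its speed limit or range.

### The arm

A 6-joint arm with a two-finger parallel gripper is mounted at the origin on the work surface. World frame = base frame: x ahead of the robot, y to its left, z up, the work surface at z = 0. Lengths are in m, angles in degrees, forces in N, time in s.
With the tool pointing down it reaches from about 0.3 to 0.775 m from the base axis. Payload 14.6 kg.
Tool frame: the origin (TCP) lies at the very end of the fingers, on their centre line; the grasp point (between the pads) lies 19 mm behind it; z points along the fingers, y is the line along which they close (so a half turn about z gives the same grasp; the last joint's range is limited). The gripper opens to 85 mm and grips with 20 to 120 N. Pads are 22 mm wide; open, the fingers measure 114 mm over their backs; the gripper's body (76 mm by 85 mm) begins 54 mm behind the grasp point. The pads swing forward as they close: fully open they stand 13 mm farther back than shut.
Start: joints at [73.476, 17.183, 87.147, -0, 75.671, -3.816], TCP at [0.121, 0.537, 0.231] pointing down, gripper open.
Joint ranges: [-173.82, 173.82], [-45.26, 126.66], [13.44, 144.39], [-59.66, 239.66], [0, 175.72], [-146.38, 146.38]. Speed limits (degrees/s): [127.2, 127.2, 147.25, 180, 180, 180].

### API

Orientations are given as a 3x3 rotation matrix whose columns are the frame's x, y, z axes.
In Python, from plant import get_state, get_image, close_job, search_frame, pinpoint gives the robot as it stands. The module is installed in compiled form; this text tells all that it offers.
- The arm moves only by the tool jog_arm, never from a script. Its argument "rows" is a list that holds one entry, the list of rows, each a list of 7 numbers: the closure in counts, from 0 (fully open) to 255 (shut), then the shift along the tool's x, y, z in mm, then the turn, a rotation vector about the tool's x, y, z in degrees. A call has exactly 8 rows; each row is the pose to reach, as a shift and turn from the pose commanded when the call began, along the tool's axes at that moment; what a row does not reach only later rows make up. A row lasts 1/10 s, in which the tool goes at most 50 mm and 8.59 degrees, less where a joint would pass 70% of its speed; a pose out of reach is approached as far as the arm can. A call with a gripper value outside its range is refused whole. The fingers move at their own pace and stop on an object; "newtons" is the grip in N (left out, the last holds). Time passes only in rows, so rows that repeat a pose let the fingers close, or fill a call up. It gives the time, the measured TCP pose, the force, the opening and the grip force at its end, in the units of the state.
- get_state(): the state, without advancing time (a new reading comes with each control period).
- get_image(name): name is "scene" or "side" or "wrist"; returns a dict with "image" (420x560x3 uint8, red, green, blue), "vertical_fov" (degrees; the focal length in pixels is half the picture's height over the tangent of half this angle, whatever the lens; pixels are square), "cx", "cy" (the principal point, pixels), "cam_to_world" (4x4, takes a point from camera to world coordinates); the wrist camera has in their place "hand_eye" (4x4, takes a point from camera to tool coordinates, whose origin is the TCP and whose axes are the flange's). Camera axes: x right, y down, z forward; pixel columns grow to the right and rows downward; lengths in m; the calibration is good to about 2 mm. A picture is of the moment at which its call begins: read the wrist's pose just before it. There is no depth.
- close_job(): hands the job in; it is judged then, once.
Trained networks look in the newest picture that a camera, given by its name, has taken for a name from the list of things; names that differ only in an ending like _2 or _b are one class to them, and where a whole thing is asked for, a point or a joint stands for the part that bears it (a point fixed in the world has none). Each returns a list of dicts, best first, with "score" (0 to 1); they miss things now and then, are a little off and sometimes report something else, mostly with a low value. They report only what shows in the picture. A call takes as long as a camera call. They do not tell look-alikes from the thing itself.
- search_frame(target, camera): "box" ([centre column, centre row, width, height] in pixels, round what is visible of it).
- pinpoint(target, camera): "xy" ([column, row] in pixels: a listed point, or the origin of a listed thing).
The state is a dict: "clock": time; "joint_positions": joint angles; "qvel": joint speeds; "joint_torque": joint torques, N m; "ee_pos": TCP position; "tcp_rot": TCP orientation; "force": force on the tool from outside, world axes, zero at the start; "moment": the same for the moment, N m; "finger_gap": opening from 0.0 (shut) to 1.0 (fully open); "gripper_force": force on a finger pad.
Only numpy, scipy, OpenCV 4.12 (cv2) and the standard library are available. Lean on these libraries where they do the work, as an engineer would, in place of code of your own. Each camera call takes 0.05 s, during which the arm holds its last target. There are 200 camera calls.

## Working session

There is one attempt and no reset: what is moved stays moved. The work goes in short steps, Python scripts to look and compute and a tool call to move; the robot and the scene stay as the last step left them, time stands still between calls to the robot, and variables do not carry over. Pictures are saved under pics/ and viewed, at most 14 in all, crops included, and the job is handed in when it is done.

Besides the shell and the picture viewer there is one more tool, called after "Request:" as name(argument=value, ...), one argument or row to a line, values as JSON. jog_arm: Moves the arm, as the interface text tells. Its arguments: {"type":"object","properties":{"rows":{"type":"array"},"newtons":{"type":"number"}},"required":["rows"]}

```bash
mkdir -p pics
cat > h.py <<'E'
import numpy as np, cv2
from plant import get_state, get_image, search_frame, pinpoint, close_job
def cam(name):
    s=get_state(); d=get_image(name); im=d["image"]
    f=im.shape[0]/2/np.tan(np.radians(d["vertical_fov"])/2)
    if name=="wrist":
        T=np.eye(4);T[:3,:3]=s["tcp_rot"];T[:3,3]=s["ee_pos"];T=T@np.array(d["hand_eye"])
    else: T=np.array(d["cam_to_world"])
    return dict(im=im,f=f,cx=d["cx"],cy=d["cy"],T=T)
def ray(c,p):
    d=c["T"][:3,:3]@np.array([(p[0]-c["cx"])/c["f"],(p[1]-c["cy"])/c["f"],1.]);return c["T"][:3,3],d/np.linalg.norm(d)
def onz(c,p,z):
    o,d=ray(c,p);return o+d*(z-o[2])/d[2]
def proj(c,X):
    q=np.linalg.inv(c["T"])@np.append(X,1);return np.array([c["f"]*q[0]/q[2]+c["cx"],c["f"]*q[1]/q[2]+c["cy"]])
def tri(*cps):
    A=np.zeros((3,3));b=np.zeros(3)
    for c,p in cps:
        o,d=ray(c,p);M=np.eye(3)-np.outer(d,d);A+=M;b+=M@o
    return np.linalg.solve(A,b)
def save(c,n,k=1): cv2.imwrite(f"pics/{n}.png",cv2.resize(c["im"],None,fx=k,fy=k)[:,:,::-1])
E
python3 - <<'E'
from h import *
np.set_printoptions(precision=3,suppress=True)
s=get_state();print(s["ee_pos"],s["tcp_rot"],s["force"],s["finger_gap"])
cs={}
for n in("scene","side"):
    c=cs[n]=cam(n);save(c,n,1.4);print(n,c["T"][:3,3],c["f"])
    for t in["plate1","lifter_grip","lifter_blade","lifter","mat","bed_top","bar_lip","cam_grip","offcut","hammer","brush","spray","square","tape"]:
        print(n,t,[(np.round(r["xy"]).tolist(),round(r["score"],2)) for r in pinpoint(t,n)[:6]])
E
```

```text
[0.121 0.536 0.231] [[-0.975  0.22  -0.   ]
 [ 0.22   0.975 -0.001]
 [ 0.    -0.001 -1.   ]] [ 0.301 -0.179  0.427] 0.9996238488563465
scene [1.432 0.67  0.793] 519.9378490803981
scene plate1 [([170.0, 207.0], 0.96), ([224.0, 237.0], 0.91), ([120.0, 216.0], 0.75), ([266.0, 170.0], 0.69), ([169.0, 184.0], 0.68), ([190.0, 227.0], 0.59)]
scene lifter_grip [([231.0, 189.0], 0.81)]
scene lifter_blade [([245.0, 208.0], 0.68), ([166.0, 269.0], 0.63)]
scene lifter [([230.0, 204.0], 0.82), ([227.0, 188.0], 0.33)]
scene mat [([250.0, 211.0], 0.91)]
scene bed_top [([338.0, 286.0], 0.67)]
scene bar_lip [([330.0, 279.0], 0.81), ([259.0, 229.0], 0.4)]
scene cam_grip [([260.0, 230.0], 0.86), ([453.0, 300.0], 0.43)]
scene offcut [([377.0, 257.0], 0.96)]
scene hammer [([165.0, 270.0], 0.96), ([231.0, 203.0], 0.36)]
scene brush [([322.0, 235.0], 0.76)]
scene spray [([230.0, 311.0], 0.79), ([332.0, 281.0], 0.27), ([227.0, 235.0], 0.16)]
scene square [([270.0, 330.0], 0.88)]
scene tape [([451.0, 301.0], 0.66)]
side [ 0.401 -1.112  1.048] 459.78331190592075
side plate1 [([322.0, 311.0], 0.97), ([333.0, 275.0], 0.78), ([314.0, 252.0], 0.74), ([286.0, 352.0], 0.68), ([179.0, 302.0], 0.6), ([318.0, 193.0], 0.6)]
side lifter_grip [([274.0, 265.0], 0.72)]
side lifter_blade [([270.0, 265.0], 0.72)]
side lifter [([273.0, 277.0], 0.58), ([307.0, 179.0], 0.47)]
side mat [([271.0, 261.0], 0.67)]
side bed_top [([301.0, 168.0], 0.82)]
side bar_lip [([313.0, 165.0], 0.56)]
side cam_grip [([317.0, 196.0], 0.61), ([256.0, 204.0], 0.17)]
side offcut [([261.0, 176.0], 0.6)]
side hammer []
side brush [([258.0, 207.0], 0.63)]
side spray [([368.0, 199.0], 0.57)]
side square [([359.0, 179.0], 0.5)]
side tape [([266.0, 143.0], 0.96)]
```

View pics/scene.png

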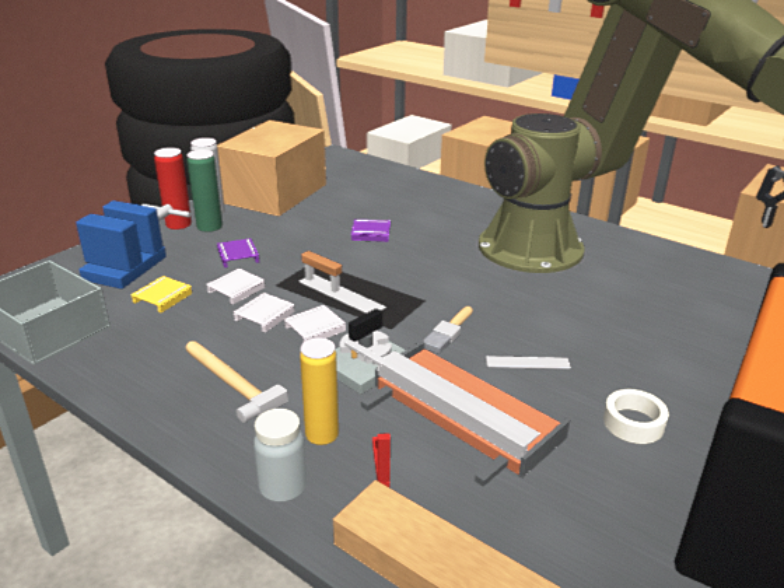

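View pics/side.png

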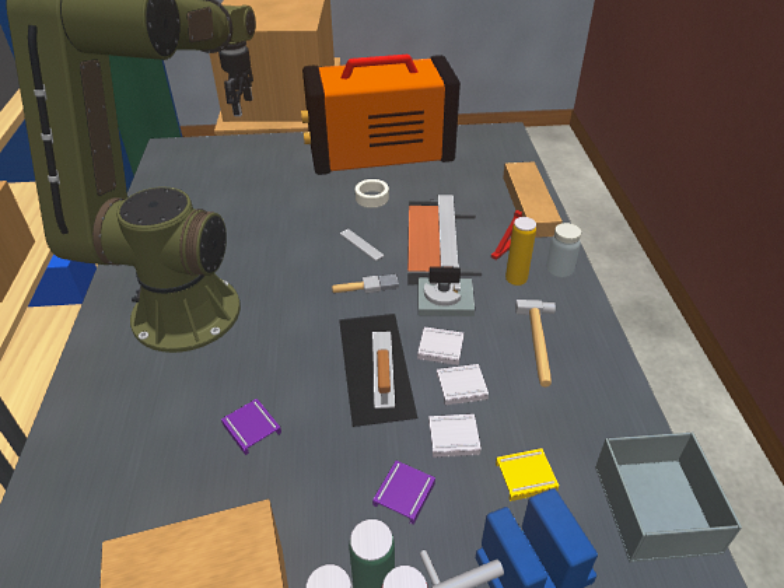

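The silver brackets to move are at scene px (224,231), (188,222) and (168,204), matching side px (315,246), (330,274) and (323,311). The look-alikes are two purple brackets (scene (169,180), (266,165)) and one yellow (scene (115,210)), and I leave those alone. The lifter points towards +y on its mat at scene (245,208).

Run:
```python
from h import *
np.set_printoptions(precision=3,suppress=True)
a=cam("scene");b=cam("side")
P={"pA":((224,237),(314,252)),"pB":((190,227),(333,275)),"pC":((170,207),(322,311)),"grip":((231,189),(274,265)),"mat":((250,211),(271,261)),"bedtop":((338,286),(301,168)),"lip":((330,279),(313,165)),"cam":((260,230),(317,196)),"tape":((451,301),(266,143)),"brush":((322,235),(258,207)),"spray":((230,311),(368,199)),"offcut":((377,257),(261,176)),"bladerear/tip":((275,221),(273,236))}
for k,(p,q) in P.items():
    X=tri((a,p),(b,q));print(k,X,proj(a,X)-p,proj(b,X)-q, onz(a,p,0)[:2],onz(b,q,0)[:2])
```

```text
pA [ 0.577 -0.168 -0.009] [-0.172  0.083] [-0.144 -0.092] [ 0.586 -0.158] [ 0.575 -0.177]
pB [ 0.614 -0.268  0.001] [-1.669  0.675] [-1.507 -0.86 ] [ 0.608 -0.267] [ 0.618 -0.27 ]
pC [ 0.568 -0.392  0.001] [ 0.249 -0.094] [0.256 0.144] [ 0.568 -0.394] [ 0.568 -0.391]
grip [ 0.445 -0.26   0.053] [-0.866  0.478] [-0.837 -0.614] [ 0.371 -0.327] [ 0.45  -0.218]
mat [ 0.439 -0.195 -0.003] [-1.311  0.746] [-1.187 -0.891] [ 0.437 -0.192] [ 0.442 -0.201]
bedtop [0.585 0.21  0.021] [ 2.355 -1.59 ] [1.382 1.178] [0.571 0.197] [0.584 0.245]
lip [0.619 0.198 0.049] [-1.203  0.785] [-0.695 -0.586] [0.56  0.167] [0.632 0.259]
cam [ 0.602 -0.018  0.088] [-0.308  0.178] [-0.223 -0.164] [ 0.498 -0.104] [0.621 0.081]
tape [ 0.461  0.428 -0.001] [-1.668  1.301] [-0.798 -0.9  ] [0.455 0.43 ] [0.464 0.42 ]
brush [ 0.413  0.045 -0.001] [-0.563  0.394] [-0.413 -0.372] [0.411 0.045] [0.414 0.042]
spray [ 0.795  0.052 -0.002] [-0.143  0.065] [-0.09  -0.049] [0.796 0.054] [0.794 0.05 ]
offcut [0.427 0.215 0.005] [-2.834  2.119] [-1.728 -1.75 ] [0.408 0.213] [0.433 0.21 ]
bladerear/tip [ 0.45  -0.096  0.005] [-2.193  1.338] [-1.802 -1.438] [ 0.435 -0.1  ] [ 0.455 -0.098]
```

Request:
jog_arm(
  rows=[
    [[0,-40,-30,-10,0,0,0],[0,-85,-62,-20,0,0,0],[0,-130,-95,-35,0,0,0],[0,-175,-130,-50,0,0,0],[0,-220,-160,-60,0,0,0],[0,-260,-190,-70,0,0,0],[0,-300,-220,-80,0,0,0],[0,-340,-250,-90,0,0,0]],
  ],
)

```text
clock: 2.4
ee_pos: [0.3784, 0.2397, 0.3158]
tcp_rot: [[-0.976, 0.22, 0.001], [0.22, 0.976, 0.0], [-0.001, 0.0, -1.0]]
force: [1.5, 0.7, -1.8]
finger_gap: 1.003
gripper_force: 0.0
```

Request:
jog_arm(
  rows=[
    [[0,-30,-20,0,0,0,0],[0,-60,-40,0,0,0,0],[0,-90,-60,0,0,0,0],[0,-110,-80,0,0,0,0],[0,-120,-100,0,0,0,0],[0,-120,-100,0,0,0,0],[0,-120,-100,0,0,0,0],[0,-120,-100,0,0,0,0]],
  ],
)

```text
clock: 3.2
ee_pos: [0.4723, 0.1182, 0.3152]
tcp_rot: [[-0.976, 0.219, 0.0], [0.219, 0.976, 0.0], [-0.0, 0.0, -1.0]]
force: [-0.6, 0.6, -0.0]
finger_gap: 1.002
gripper_force: 0.0
```

Run:
```python
from h import *
np.set_printoptions(precision=3,suppress=True)
s=get_state();print(s["ee_pos"],s["tcp_rot"],s["joint_positions"])
c=cam("wrist");save(c,"w1",1.4);print(c["T"],c["f"])
print(np.array(get_image("wrist")["hand_eye"]))
for t in["bed_top","bar_lip","cam_grip","offcut","brush"]:
    print(t,[(np.round(r["xy"]).tolist(),round(r["score"],2)) for r in pinpoint(t,"wrist")[:3]])
```

```text
[0.472 0.118 0.315] [[-0.976  0.219  0.   ]
 [ 0.219  0.976  0.   ]
 [-0.     0.    -1.   ]] [  9.731   5.931  89.512   0.006  84.545 -67.597]
[[ 0.221  0.938  0.268  0.403]
 [ 0.975 -0.213 -0.061  0.133]
 [-0.     0.275 -0.961  0.457]
 [ 0.     0.     0.     1.   ]] 290.3301779151155
[[-0.002 -0.961 -0.275  0.071]
 [ 1.    -0.002 -0.001 -0.001]
 [ 0.    -0.275  0.961 -0.142]
 [ 0.     0.     0.     1.   ]]
bed_top [([346.0, 236.0], 0.57), ([282.0, 345.0], 0.36)]
bar_lip [([350.0, 260.0], 0.7)]
cam_grip [([206.0, 287.0], 0.92)]
offcut [([7.0, 290.0], 0.74), ([336.0, 128.0], 0.7)]
brush [([228.0, 149.0], 0.78)]
```

View pics/w1.png

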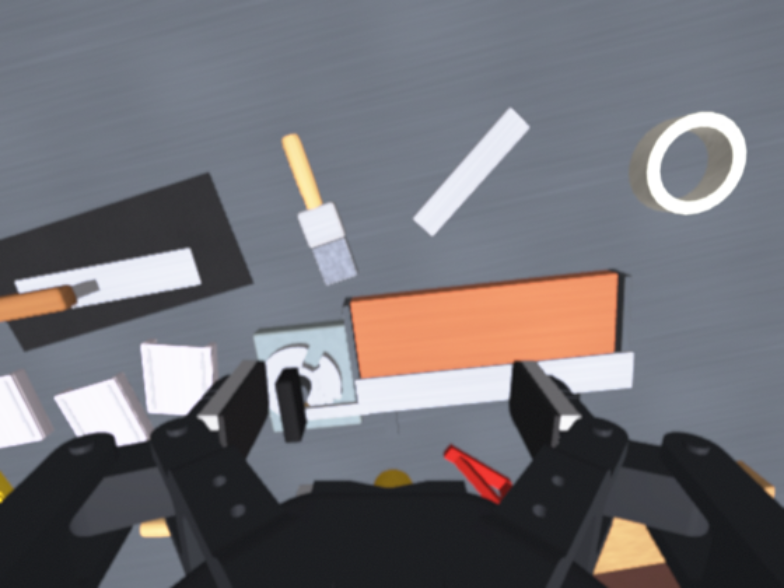

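The wrist view shows the knob bar at (292,405), the copper bed's front edge from (350,300) to (613,272), the brush at (320,215), the offcut at (472,172) and the mat on the left. I compute the bed yaw and knob position from these.

Run:
```python
from h import *
np.set_printoptions(precision=4,suppress=True)
c=cam("wrist");im=c["im"].astype(int)
m=((im[...,0]>170)&(im[...,0]-im[...,2]>70)&(im[...,1]<150)).astype(np.uint8)
m[:, :240]=0; m[:, 445:]=0; m[:185]=0; m[285:]=0
n,l,st,ce=cv2.connectedComponentsWithStats(m);k=1+st[1:,4].argmax();m=l==k;print(st[k])
pts=[]
for x in range(260,430,4):
    y=np.where(m[:,x])[0].min();pts.append(onz(c,(x,y-.5),.024)[:2])
pts=np.array(pts);v=cv2.fitLine(pts.astype(np.float32),cv2.DIST_HUBER,0,.001,.001).ravel();print("front line",v,"yaw of bed x",np.degrees(np.arctan2(v[1],v[0]))-90)
ends=[]
for y in range(225,245,4):
    xs=np.where(m[y])[0];ends.append([onz(c,(xs.min()-.5,y),.024)[:2],onz(c,(xs.max()+.5,y),.024)[:2]])
e=np.mean(ends,0);print("ends",e)
d=v[:2]*np.sign(v[1]);n_=np.array([d[1],-d[0]])
ys=[(q-v[2:])@d for q in e];print("length",ys[1]-ys[0]);front=v[2:]+d*sum(ys)/2;bt=front+n_*.047
print("bed_top",bt,"n",n_,"cam pred",bt+n_*.038-d*.215)
a=np.array
print("cam tri",tri((c,(206,287)),(cam("scene"),(260,230)),(cam("side"),(317,196))), onz(c,(206,287),.086))
p,q=onz(c,a((288,370))/1.4,.104),onz(c,a((297,440))/1.4,.104);print("bar ends",p,q,np.degrees(np.arctan2(*(q-p)[[1,0]])))
for nme,pp in dict(mat=[(210,174),(252,284),(26,350)],tipedge=[(192,249),(200,283)],blade_l=[(17,282)]).items(): print(nme,[onz(c,a(x)/1.4,0.0 if nme=="mat" else .004)[:2] for x in pp])
cv2.imwrite("pics/k.png",cv2.resize(c["im"][200:340,120:320],None,fx=4,fy=4)[:,:,::-1])
```

```text
[ 251  195  190   75 2217]
front line [0.1106 0.9939 0.5386 0.2069] yaw of bed x -6.348732
ends [[0.5524 0.0582]
 [0.618  0.3475]]
length 0.29477502285348467
bed_top [0.5855 0.2028] n [ 0.9939 -0.1106] cam pred [ 0.5995 -0.0151]
cam tri [ 0.6002 -0.018   0.086 ] [ 0.5965 -0.0167  0.086 ]
bar ends [0.5542 0.     0.104 ] [ 0.6306 -0.0134  0.104 ] -9.972213929451621
mat [array([ 0.3568, -0.0543]), array([ 0.4839, -0.0483]), array([ 0.5023, -0.3427])]
tipedge [array([ 0.4295, -0.0998]), array([ 0.4688, -0.1047])]
blade_l [array([ 0.4211, -0.3096])]
```

View pics/k.png

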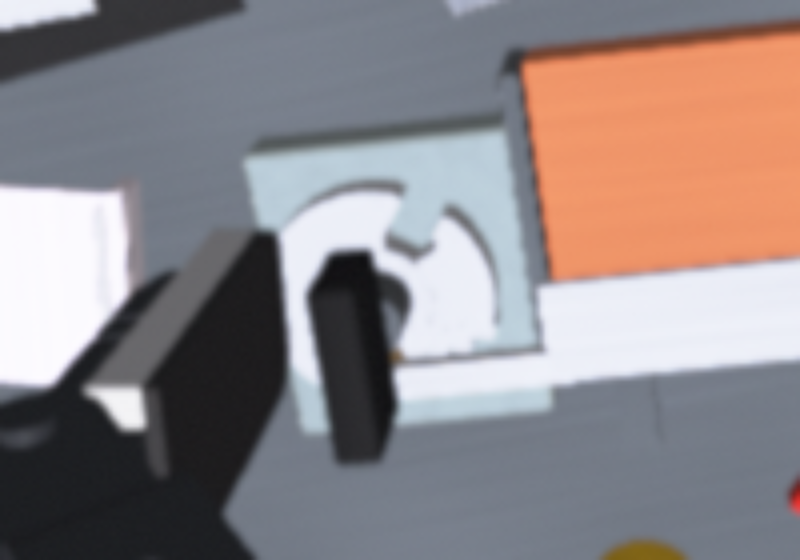

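Request:
jog_arm(
  rows=[
    [[0,-40,-26,0,0,0,0],[0,-80,-52,20,0,0,-1],[0,-120,-80,60,0,0,-2.5],[0,-154,-104,100,0,0,-2.5],[0,-154,-104,140,0,0,-2.5],[0,-154,-104,170,0,0,-2.5],[0,-154,-104,170,0,0,-2.5],[0,-154,-104,170,0,0,-2.5]],
  ],
)

```text
clock: 4.5
ee_pos: [0.6002, -0.0177, 0.1462]
tcp_rot: [[-0.984, 0.177, 0.0], [0.177, 0.984, 0.0], [-0.0, 0.0, -1.0]]
force: [-0.0, 0.7, 0.9]
finger_gap: 0.998
gripper_force: 0.0
```

Request:
jog_arm(
  rows=[
    [[0,0,0,25,0,0,0],[0,0,0,50,0,0,0],[0,0,0,70,0,0,0],[0,0,0,75,0,0,0],[0,0,0,75,0,0,0],[0,0,0,75,0,0,0],[0,0,0,75,0,0,0],[0,0,0,75,0,0,0]],
  ],
)

```text
clock: 5.3
ee_pos: [0.6003, -0.0178, 0.0711]
tcp_rot: [[-0.984, 0.177, 0.002], [0.177, 0.984, -0.0], [-0.002, 0.0, -1.0]]
force: [0.8, -0.0, 1.0]
finger_gap: 0.998
gripper_force: 0.0
```

Request:
jog_arm(
  rows=[
    [[60,0,0,0,0,0,0],[120,0,0,0,0,0,0],[180,0,0,0,0,0,0],[220,0,0,0,0,0,0],[255,0,0,0,0,0,0],[255,0,0,0,0,0,0],[255,0,0,0,0,0,0],[255,0,0,0,0,0,0]],
  ],
  newtons=40,
)

```text
clock: 6.1
ee_pos: [0.6009, -0.0146, 0.0706]
tcp_rot: [[-0.984, 0.176, 0.003], [0.176, 0.984, 0.004], [-0.002, 0.004, -1.0]]
force: [6.8, 24.9, 0.6]
finger_gap: 0.198
gripper_force: 45.7
```

Request:
jog_arm(
  rows=[
    [[255,0,3,0,0,0,2],[255,0,3,0,0,0,7],[255,0,3,0,0,0,12],[255,0,3,0,0,0,18],[255,0,3,0,0,0,24],[255,0,3,0,0,0,29],[255,0,3,0,0,0,34],[255,0,3,0,0,0,34]],
  ],
)

```text
clock: 6.9
ee_pos: [0.6009, -0.0141, 0.0706]
tcp_rot: [[-0.715, 0.699, 0.001], [0.699, 0.715, 0.001], [-0.001, 0.001, -1.0]]
force: [2.2, 6.0, 5.0]
finger_gap: 0.205
gripper_force: 46.6
```

Request:
jog_arm(
  rows=[
    [[255,0,0,0,0,0,4],[255,0,0,0,0,0,9],[255,0,0,0,0,0,14],[255,0,0,0,0,0,19],[255,0,0,0,0,0,24],[255,0,0,0,0,0,29],[255,0,0,0,0,0,34],[255,0,0,0,0,0,34]],
  ],
)

```text
clock: 7.7
ee_pos: [0.601, -0.0134, 0.0706]
tcp_rot: [[-0.202, 0.979, 0.002], [0.979, 0.202, 0.002], [0.001, 0.002, -1.0]]
force: [1.9, 9.9, 3.1]
finger_gap: 0.207
gripper_force: 46.8
```

Request:
jog_arm(
  rows=[
    [[255,0,0,0,0,0,4],[255,0,0,0,0,0,9],[255,0,0,0,0,0,14],[255,0,0,0,0,0,19],[255,0,0,0,0,0,24],[255,0,0,0,0,0,29],[255,0,0,0,0,0,34],[255,0,0,0,0,0,34]],
  ],
)

```text
clock: 8.5
ee_pos: [0.6015, -0.0135, 0.0707]
tcp_rot: [[0.38, 0.925, 0.003], [0.925, -0.38, 0.002], [0.003, 0.002, -1.0]]
force: [6.9, 10.2, 0.5]
finger_gap: 0.201
gripper_force: 46.4
```

Request:
jog_arm(
  rows=[
    [[150,0,0,0,0,0,0],[60,0,0,0,0,0,0],[0,0,0,0,0,0,0],[0,0,0,0,0,0,0],[0,0,0,0,0,0,0],[0,0,0,-40,0,0,0],[0,0,0,-80,0,0,0],[0,0,0,-120,0,0,0]],
  ],
)

```text
clock: 9.3
ee_pos: [0.6002, -0.0149, 0.1915]
tcp_rot: [[0.378, 0.926, -0.0], [0.926, -0.378, 0.0], [-0.0, -0.0, -1.0]]
force: [0.6, -1.7, -0.2]
finger_gap: 1.0
gripper_force: 0.0
```

Request:
jog_arm(
  rows=[
    [[0,-30,-10,-30,0,0,-4],[0,-70,-20,-60,0,0,-8],[0,-110,-35,-90,0,0,-12],[0,-150,-50,-90,0,0,-16],[0,-190,-60,-90,0,0,-20],[0,-220,-72,-90,0,0,-20],[0,-235,-72,-90,0,0,-20],[0,-235,-72,-90,0,0,-20]],
  ],
)

```text
clock: 10.1
ee_pos: [0.4441, -0.2066, 0.2803]
tcp_rot: [[0.041, 0.999, 0.0], [0.999, -0.041, -0.0], [-0.0, 0.0, -1.0]]
force: [1.0, 0.7, -0.3]
finger_gap: 0.997
gripper_force: 0.0
```

Run:
```python
from h import *
np.set_printoptions(precision=3,suppress=True)
s=get_state();print(s["ee_pos"],s["tcp_rot"],s["joint_positions"])
c=cam("wrist");save(c,"w2",1.4)
import pickle;pickle.dump(c,open("w2.pkl","wb"))
for t in["lifter_grip","lifter","lifter_blade","mat","plate1","cam_grip"]:
    for r in pinpoint(t,"wrist")[:6]: print(t,np.round(r["xy"]),round(r["score"],2),[onz(c,r["xy"],z)[:2] for z in(0,.056)])
```

```text
[ 0.444 -0.207  0.28 ] [[ 0.041  0.999  0.   ]
 [ 0.999 -0.041 -0.   ]
 [-0.     0.    -1.   ]] [-29.227   7.37   92.472  -0.012  80.132 -26.875]
lifter_grip [277. 224.] 0.95 [array([ 0.439, -0.28 ]), array([ 0.44 , -0.261])]
lifter [276. 213.] 0.68 [array([ 0.439, -0.263]), array([ 0.44 , -0.246])]
lifter_blade [274. 179.] 0.63 [array([ 0.439, -0.21 ]), array([ 0.44, -0.2 ])]
mat [268. 170.] 0.7 [array([ 0.429, -0.196]), array([ 0.432, -0.189])]
plate1 [296. 344.] 0.91 [array([ 0.463, -0.503]), array([ 0.461, -0.455])]
plate1 [386. 214.] 0.86 [array([ 0.605, -0.272]), array([ 0.584, -0.254])]
plate1 [368. 145.] 0.63 [array([ 0.574, -0.167]), array([ 0.557, -0.163])]
plate1 [356. 290.] 0.63 [array([ 0.565, -0.401]), array([ 0.549, -0.366])]
plate1 [115. 266.] 0.6 [array([ 0.177, -0.339]), array([ 0.213, -0.312])]
cam_grip [278. 177.] 0.17 [array([ 0.444, -0.208]), array([ 0.444, -0.198])]
```

View pics/w2.png

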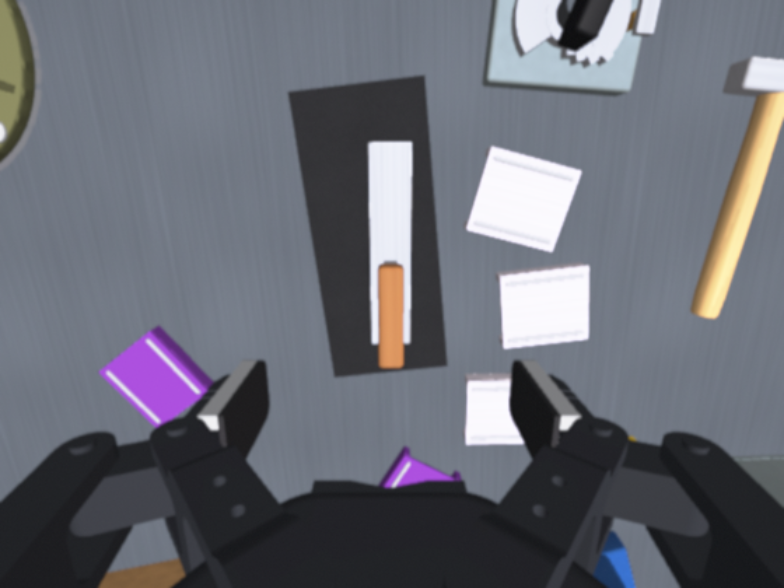

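```bash
cat >> h.py <<'E'
def plates(c,x0=0,show=False,zt=.02,region=None):
    "white quads: top face outline -> centre and yaw of its tunnel axis near world x"
    im=c["im"].astype(int);m=((im.min(2)>185)&(im.max(2)-im.min(2)<30)).astype(np.uint8)
    m=cv2.morphologyEx(m,cv2.MORPH_CLOSE,np.ones((5,5)))
    out=[]
    for k in cv2.findContours(m,cv2.RETR_EXTERNAL,cv2.CHAIN_APPROX_NONE)[0]:
        if cv2.contourArea(k)<500: continue
        w=np.array([onz(c,p,zt)[:2] for p in k.reshape(-1,2)],np.float32)
        (x,y),(a,b),t=cv2.minAreaRect(w);
        out.append((np.round((x,y),4).tolist(),(round(a,3),round(b,3)),round((t+45)%90-45,1),np.mean(k.reshape(-1,2),0).round().tolist()))
    return out
E
python3 - <<'E'
from h import *
import pickle
c=pickle.load(open("w2.pkl","rb"))
for o in plates(c): print(o)
a=np.array
print("blade top z=.004:");
for p in[(368,142),(412,142),(372,342),(410,342)]: print(p,onz(c,a(p)/1.4,.004)[:2])
print("mat");M=[onz(c,a(p)/1.4,0)[:2] for p in[(289,93),(424,76),(447,366),(335,377)]];print(M,np.mean(M,0))
print("handle z=.067",[onz(c,a(p)/1.4,.067)[:2] for p in[(379,265),(402,265),(379,368),(404,367)]])
E
```

```text
([0.5531, -0.3957], (0.065, 0.084), 2.2, [350.0, 296.0])
([0.6028, -0.2738], (0.091, 0.081), 4.7, [389.0, 219.0])
([0.5747, -0.1636], (0.081, 0.091), -16.7, [373.0, 142.0])
([0.4448, -0.2049], (0.2, 0.04), -2.2, [279.0, 180.0])
([0.7876, -0.0624], (0.024, 0.037), -7.6, [547.0, 53.0])
([0.6414, -0.0263], (0.063, 0.033), -43.9, [432.0, 25.0])
([0.5814, -0.015], (0.038, 0.039), 2.5, [384.0, 15.0])
blade top z=.004:
(368, 142) [ 0.42790573 -0.10314304]
(412, 142) [ 0.47042951 -0.10496053]
(372, 342) [ 0.42054651 -0.3112571 ]
(410, 342) [ 0.46262799 -0.3130699 ]
mat
[array([ 0.35546647, -0.05610318]), array([ 0.48345918, -0.04703685]), array([ 0.50406623, -0.3459812 ]), array([ 0.37552837, -0.35428823])] [ 0.42963006 -0.20085236]
handle z=.067 [array([ 0.43459171, -0.21155766]), array([ 0.455078  , -0.21243728]), array([ 0.42963832, -0.31218816]), array([ 0.45364491, -0.31217025])]
```

Three silver brackets confirmed: A (525,198), B (545,306) and C (490,410). The purple ones are clearly different. The lifter points up in the image, with its handle at (391,316). I grasp it.

Request:
jog_arm(
  rows=[
    [[0,-25,0,40,0,0,0],[0,-50,1,80,0,0,0],[0,-56,1,120,0,0,0],[0,-56,1,160,0,0,0],[0,-56,1,195,0,0,0],[0,-56,1,225,0,0,0],[0,-56,1,240,0,0,0],[0,-56,1,243,0,0,0]],
  ],
)

```text
clock: 11.25
ee_pos: [0.4432, -0.2603, 0.0352]
tcp_rot: [[0.038, 0.999, -0.003], [0.999, -0.038, 0.002], [0.002, -0.003, -1.0]]
force: [-0.2, 0.0, 0.8]
finger_gap: 0.998
gripper_force: 0.0
```

Request:
jog_arm(
  rows=[
    [[60,0,0,0,0,0,0],[120,0,0,0,0,0,0],[180,0,0,0,0,0,0],[220,0,0,0,0,0,0],[255,0,0,0,0,0,0],[255,0,0,0,0,0,0],[255,0,0,0,0,0,0],[255,0,0,0,0,0,0]],
  ],
  newtons=120,
)

```text
clock: 12.05
ee_pos: [0.444, -0.2614, 0.038]
tcp_rot: [[0.038, 0.999, 0.001], [0.999, -0.038, -0.001], [-0.001, 0.001, -1.0]]
force: [-3.1, 1.4, 7.9]
finger_gap: 0.257
gripper_force: 118.3
```

Request:
jog_arm(
  rows=[
    [[255,0,0,-10,0,0,0],[255,0,0,-30,0,0,0],[255,0,0,-60,0,0,0],[255,20,-15,-90,0,0,6],[255,45,-30,-100,0,0,14],[255,70,-45,-100,0,0,22],[255,95,-60,-100,0,0,30],[255,120,-75,-100,0,0,38]],
  ],
)

```text
clock: 12.85
ee_pos: [0.3726, -0.1374, 0.1375]
tcp_rot: [[0.65, 0.76, 0.0], [0.76, -0.65, -0.0], [0.0, 0.0, -1.0]]
force: [0.6, 1.2, -2.8]
finger_gap: 0.263
gripper_force: 118.3
```

```bash
cat >> h.py <<'E'
def goto(xy,z,yaw):
    "shift (mm) and turn (deg) from the present pose, tool down"
    s=get_state();R=np.array(s["tcp_rot"]);R0=R
    d=np.append(xy,z)-s["ee_pos"];a=np.degrees(np.arctan2(R[1,0],R[0,0]))
    print("move",np.round(R.T@d*1000,1),"turn",round((a-yaw+180)%360-180,1),"pos",np.round(s["ee_pos"],4),"yaw",round(a,1))
E
python3 - <<'E'
from h import *
goto((.3515,-.0967),.138,-16.7)
E
```

```text
move [ 17.2 -42.5  -0.5] turn 66.2 pos [ 0.3726 -0.1374  0.1375] yaw 49.5
```

Request:
jog_arm(
  rows=[
    [[255,3,-6,0,0,0,8],[255,5,-12,0,0,0,16],[255,8,-18,0,0,0,24],[255,10,-24,0,0,0,32],[255,12,-30,0,0,0,40],[255,15,-36,0,0,0,48],[255,17,-42,0,0,0,56],[255,17,-42.5,0,0,0,64]],
  ],
)

```text
clock: 13.65
ee_pos: [0.3515, -0.0975, 0.1375]
tcp_rot: [[0.968, -0.251, 0.0], [-0.251, -0.968, 0.0], [0.0, -0.0, -1.0]]
force: [0.0, -0.0, -3.0]
finger_gap: 0.261
gripper_force: 118.4
```

Request:
jog_arm(
  rows=[
    [[255,0,0,0,0,0,2],[255,0,0,0,0,0,2],[255,0,0,0,0,0,2],[255,0,0,0,0,0,2],[255,0,0,0,0,0,2],[255,0,0,0,0,0,2],[255,0,0,0,0,0,2],[255,0,0,0,0,0,2]],
  ],
)

```text
clock: 14.45
ee_pos: [0.352, -0.098, 0.137]
tcp_rot: [[0.96, -0.279, -0.0], [-0.279, -0.96, 0.0], [-0.0, -0.0, -1.0]]
force: [0.5, 0.0, -3.5]
finger_gap: 0.262
gripper_force: 118.4
```

Run:
```python
from h import *
c=cam("wrist");save(c,"w3",1.4)
for o in plates(c): print(o)
goto((.3515,-.0967),.138,-16.7)
# expected blade tip (underside at tcp-37mm) for a level grip
s=get_state();R=np.array(s["tcp_rot"]);p=np.array(s["ee_pos"])
for x in(.05,.16):
  for y in(-.021,.021): print(x,y,proj(c,p+R@[x,y,.033])*1.4)
```

```text
([0.4349, 0.0496], (0.038, 0.04), 5.7, [91.0, 163.0])
([0.4111, -0.1152], (0.061, 0.203), -16.3, [277.0, 130.0])
move [-0.8 -1.1 -0.9] turn 0.5 pos [ 0.352  -0.098   0.1371] yaw -16.2
0.05 -0.021 [337.84767382 224.35560412]
0.05 0.021 [436.12618032 224.17668977]
0.16 -0.021 [326.65335364 -89.89974232]
0.16 0.021 [445.59133186 -90.13828534]
```

View pics/w3.png

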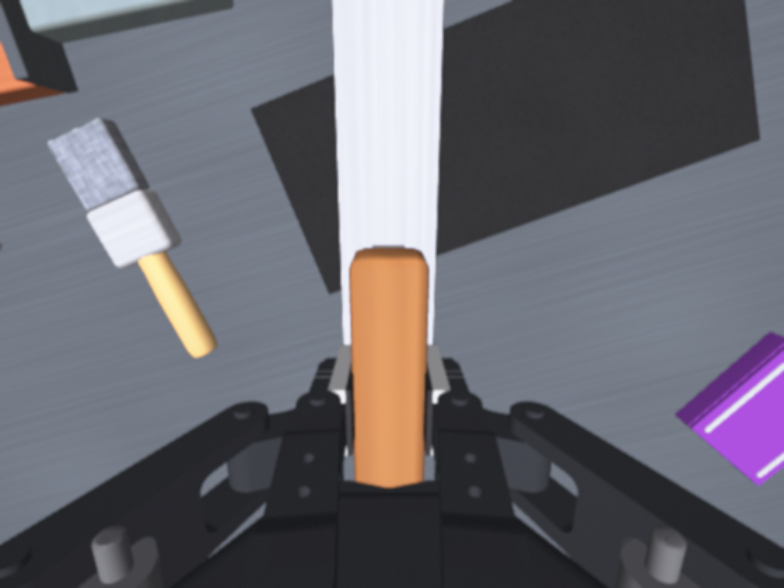

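Run:
```python
from h import *
a=cam("scene");pa=[r["xy"] for r in pinpoint("plate1","scene")[:8]];b=cam("side");pb=[r["xy"] for r in pinpoint("plate1","side")[:8]]
print("scene",[onz(a,p,0)[:2].round(3).tolist() for p in pa]);print("side",[onz(b,p,0)[:2].round(3).tolist() for p in pb])
```

```text
scene [[0.688, -0.478], [0.567, -0.392], [0.573, -0.169], [0.187, -0.335], [0.591, -0.283], [0.459, -0.521]]
side [[0.565, -0.17], [0.563, -0.403], [0.611, -0.268], [0.681, -0.497], [0.455, -0.506]]
```

Request:
jog_arm(
  rows=[
    [[255,0,0,15,0,0,0.5],[255,0,-1,35,0,0,0.5],[255,-1,-1,55,0,0,0.5],[255,-1,-1,72,0,0,0.5],[255,-1,-1,85,0,0,0.5],[255,-1,-1,93,0,0,0.5],[255,-1,-1,93,0,0,0.5],[255,-1,-1,93,0,0,0.5]],
  ],
)

```text
clock: 15.5
ee_pos: [0.3515, -0.0968, 0.0444]
tcp_rot: [[0.958, -0.287, 0.0], [-0.287, -0.958, -0.0], [0.0, 0.0, -1.0]]
force: [-0.4, 0.1, -2.9]
finger_gap: 0.262
gripper_force: 118.5
```

Request:
jog_arm(
  rows=[
    [[255,15,0,0,0,0,0],[255,30,0,0,0,0,0],[255,48,0,0,0,0,0],[255,66,0,0,0,0,0],[255,84,0,0,0,0,0],[255,102,0,0,0,0,0],[255,116,0,0,0,0,0],[255,125,0,0,0,0,0]],
  ],
)

```text
clock: 16.3
ee_pos: [0.4721, -0.133, 0.0448]
tcp_rot: [[0.958, -0.287, 0.001], [-0.287, -0.958, -0.0], [0.001, 0.0, -1.0]]
force: [0.2, 0.4, -3.6]
finger_gap: 0.259
gripper_force: 118.5
```

Request:
jog_arm(
  rows=[
    [[255,0,0,0,0,0,0],[255,0,0,-3,0,0,0],[255,0,0,-6,0,0,0],[255,0,0,-9,0,0,0],[255,0,0,-14,0,0,0],[255,0,0,-22,0,0,0],[255,0,0,-30,0,0,0],[255,0,0,-34,0,0,0]],
  ],
)

```text
clock: 17.1
ee_pos: [0.4713, -0.1328, 0.0792]
tcp_rot: [[0.958, -0.287, 0.001], [-0.287, -0.958, -0.0], [0.001, 0.0, -1.0]]
force: [0.1, 0.1, -5.2]
finger_gap: 0.26
gripper_force: 118.3
```

Run:
```python
from h import *
s=get_state();print(s["force"],s["moment"],s["clock"])
a=cam("scene");b=cam("side")
i=np.hstack([cv2.resize(a["im"][180:290,150:300],None,fx=2.6,fy=2.6),cv2.resize(b["im"][190:300,230:380],None,fx=2.6,fy=2.6)])
cv2.imwrite("pics/l1.png",i[:,:,::-1])
```

```text
[ 0.11464662  0.14850936 -5.15797722] [0.10763678 0.21415312 0.01497811] 17.1
```

View pics/l1.png

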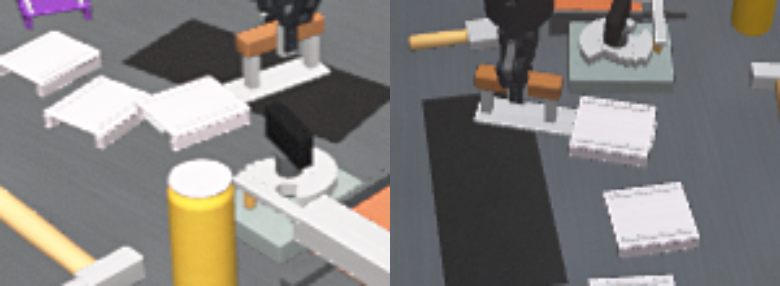

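Request:
jog_arm(
  rows=[
    [[255,0,0,-4,0,0,0],[255,0,0,-14,0,0,0],[255,0,0,-32,0,0,0],[255,0,0,-55,0,0,0],[255,0,0,-78,0,0,0],[255,0,0,-96,0,0,0],[255,0,0,-106,0,0,0],[255,0,0,-110,0,0,0]],
  ],
)

```text
clock: 18.0
ee_pos: [0.4712, -0.1327, 0.189]
tcp_rot: [[0.958, -0.287, 0.001], [-0.287, -0.958, -0.0], [0.001, 0.0, -1.0]]
force: [0.4, -0.1, -5.5]
finger_gap: 0.265
gripper_force: 118.3
```

Request:
jog_arm(
  rows=[
    [[255,-1,-4,0,0,0,0],[255,-3,-11.6,0,0,0,0],[255,-6,-23.2,0,0,0,0],[255,-10,-38.7,0,0,0,0],[255,-15,-58,0,0,0,0],[255,-21,-81.3,0,0,0,0],[255,-27.6,-106.5,0,0,0,0],[255,-34,-131.6,0,0,0,0]],
  ],
)

```text
clock: 18.8
ee_pos: [0.4758, 0.005, 0.1875]
tcp_rot: [[0.958, -0.287, -0.001], [-0.287, -0.958, 0.0], [-0.001, 0.0, -1.0]]
force: [1.1, 0.4, -4.7]
finger_gap: 0.26
gripper_force: 118.3
```

Request:
jog_arm(
  rows=[
    [[255,-6.5,-25.2,0,0,0,0],[255,-13,-50.4,0,0,0,0],[255,-19.5,-75.6,0,0,0,0],[255,-26,-100.8,0,0,0,0],[255,-32.5,-126,0,0,0,0],[255,-39,-151,0,0,0,0],[255,-45.5,-176,0,0,0,0],[255,-52,-201.3,0,0,0,0]],
  ],
)

```text
clock: 19.6
ee_pos: [0.4835, 0.2128, 0.1874]
tcp_rot: [[0.958, -0.287, -0.001], [-0.287, -0.958, -0.0], [-0.001, 0.0, -1.0]]
force: [0.5, 0.2, -4.6]
finger_gap: 0.259
gripper_force: 118.3
```

Request:
jog_arm(
  rows=[
    [[255,-6,-23.2,0,0,0,-0.5],[255,-11,-42.6,0,0,0,-1.5],[255,-15,-58,0,0,0,-3],[255,-18.6,-71.6,0,0,0,-5],[255,-21.3,-82,0,0,0,-7],[255,-23.3,-90,0,0,0,-9],[255,-24.6,-95,0,0,0,-10],[255,-25.4,-98,0,0,0,-10.4]],
  ],
)

```text
clock: 20.4
ee_pos: [0.4883, 0.3122, 0.188]
tcp_rot: [[0.994, -0.109, -0.0], [-0.109, -0.994, -0.0], [-0.0, 0.0, -1.0]]
force: [0.1, -0.3, -4.7]
finger_gap: 0.262
gripper_force: 118.2
```

Run:
```python
from h import *
s=get_state();print(s["force"],s["joint_positions"])
goto((.4880,.3123),.075,-6.35)
b=cam("side");a=cam("scene")
i=np.hstack([cv2.resize(a["im"][180:330,270:440],None,fx=2.3,fy=2.3),cv2.resize(b["im"][90:240,210:380],None,fx=2.3,fy=2.3)])
cv2.imwrite("pics/l2.png",i[:,:,::-1])
```

```text
[ 0.09508307 -0.2824541  -4.74710373] [ 2.89760978e+01  2.30554315e+01  8.51592769e+01 -4.33308740e-03
  7.17925190e+01  1.25240337e+02]
move [-3.00e-01 -1.00e-01  1.13e+02] turn 0.1 pos [0.4883 0.3122 0.188 ] yaw -6.3
```

View pics/l2.png

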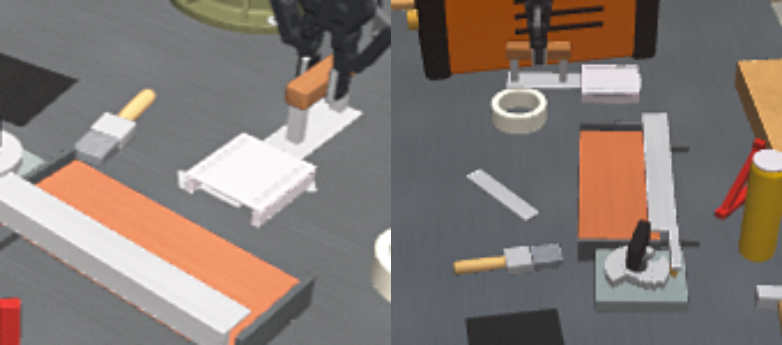

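Request:
jog_arm(
  rows=[
    [[255,0,0,8,0,0,0],[255,0,0,22,0,0,0],[255,0,0,40,0,0,0],[255,0,0,60,0,0,0],[255,0,0,78,0,0,0],[255,0,0,92,0,0,0],[255,0,0,101,0,0,0],[255,0,0,105,0,0,0]],
  ],
)

```text
clock: 21.3
ee_pos: [0.488, 0.3118, 0.082]
tcp_rot: [[0.994, -0.11, -0.001], [-0.11, -0.994, -0.001], [-0.001, 0.001, -1.0]]
force: [-0.4, -0.4, -4.9]
finger_gap: 0.263
gripper_force: 118.3
```

Request:
jog_arm(
  rows=[
    [[255,0,0,2,0,0,0],[255,0,0,4,0,0,0],[255,0,0,6,0,0,0],[255,0,0,8,0,0,0],[255,0,0,10,0,0,0],[255,0,0,12,0,0,0],[255,0,0,14,0,0,0],[255,0,0,14.5,0,0,0]],
  ],
)

```text
clock: 22.1
ee_pos: [0.4882, 0.312, 0.0684]
tcp_rot: [[0.994, -0.11, -0.0], [-0.11, -0.994, -0.0], [-0.0, 0.0, -1.0]]
force: [0.3, -0.7, -3.9]
finger_gap: 0.26
gripper_force: 118.3
```

Request:
jog_arm(
  rows=[
    [[255,-4,0,0,0,0,0],[255,-14,0,0,0,0,0],[255,-30,0,0,0,0,0],[255,-48,0,0,0,0,0],[255,-66,0,0,0,0,0],[255,-84,0,0,0,0,0],[255,-100,0,0,0,0,0],[255,-112,0,0,0,0,0]],
  ],
)

```text
clock: 22.9
ee_pos: [0.3754, 0.3245, 0.0687]
tcp_rot: [[0.994, -0.109, 0.0], [-0.109, -0.994, 0.0], [0.0, -0.0, -1.0]]
force: [-0.4, 0.3, -2.7]
finger_gap: 0.26
gripper_force: 118.3
```

Request:
jog_arm(
  rows=[
    [[255,0,0,-20,0,0,0],[255,0,0,-45,0,0,0],[255,0,0,-80,0,0,0],[255,0,0,-110,0,0,0],[255,0,0,-120,0,0,0],[255,0,0,-120,0,0,0],[255,0,0,-120,0,0,0],[255,0,0,-120,0,0,0]],
  ],
)

```text
clock: 23.7
ee_pos: [0.3763, 0.324, 0.1868]
tcp_rot: [[0.994, -0.11, -0.002], [-0.11, -0.994, -0.002], [-0.002, 0.002, -1.0]]
force: [-0.0, 0.8, -3.5]
finger_gap: 0.255
gripper_force: 118.6
```

Run:
```python
from h import *
s=get_state();print(s["force"],s["joint_positions"])
b=cam("side");a=cam("scene")
i=np.hstack([cv2.resize(a["im"][230:350,270:420],None,fx=2.6,fy=2.6),cv2.resize(b["im"][120:240,230:380],None,fx=2.6,fy=2.6)])
cv2.imwrite("pics/l3.png",i[:,:,::-1])
# expected top-face corners
n=np.array([.9939,-.1106]);d=np.array([.1106,.9939]);bt=np.array([.5855,.2028])
for nm,c in(("scene",a),("side",b)):
  for r in pinpoint("plate1",nm)[:8]:
    q=onz(c,r["xy"],.024)[:2]-bt;print(nm,round(r["score"],2),"bed coords",(q@n).round(4),(q@d).round(4))
```

```text
[-0.00406284  0.75544273 -3.4807322 ] [3.64983891e+01 1.29417801e+01 9.86899662e+01 7.35564861e-04
 6.85260397e+01 1.32808045e+02]
scene 0.93 bed coords 0.0049 0.0925
scene 0.82 bed coords 0.0901 -0.4291
scene 0.79 bed coords 0.1914 -0.638
scene 0.75 bed coords 0.0703 -0.5656
scene 0.57 bed coords -0.0125 -0.6855
side 0.96 bed coords 0.1676 -0.6976
side 0.8 bed coords 0.0769 -0.4866
side 0.8 bed coords 0.0352 -0.62
side 0.68 bed coords -0.043 -0.7311
side 0.65 bed coords -0.3351 -0.6
```

View pics/l3.png

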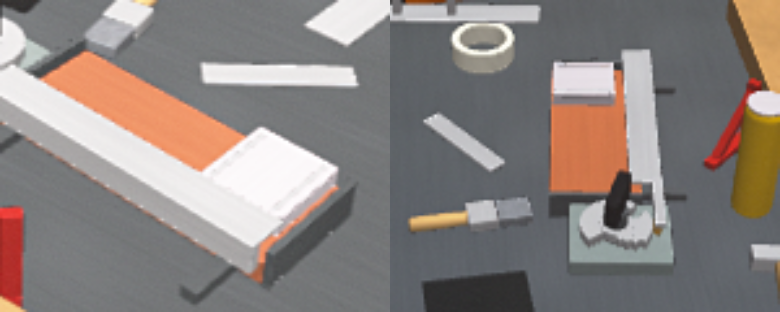

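Request:
jog_arm(
  rows=[
    [[255,5,10,-30,0,0,0],[255,15,40,-70,0,0,0],[255,30,80,-110,0,0,0],[255,45,120,-140,0,0,0],[255,60,160,-163,0,0,0],[255,66,190,-163,0,0,0],[255,66,198,-163,0,0,0],[255,66,198,-163,0,0,0]],
  ],
)

```text
clock: 24.7
ee_pos: [0.4207, 0.1194, 0.3514]
tcp_rot: [[0.994, -0.112, -0.0], [-0.112, -0.994, 0.0], [-0.0, -0.0, -1.0]]
force: [-1.6, 0.2, -3.7]
finger_gap: 0.263
gripper_force: 118.9
```

Run:
```python
from h import *
import pickle
c=cam("wrist");pickle.dump(c,open("w4.pkl","wb"));save(c,"w4",1.4)
```

Request:
jog_arm(
  rows=[
    [[255,5,20,0,0,0,0],[255,10,60,0,0,0,-1],[255,15,100,0,0,0,-2],[255,20,145,0,0,0,-4],[255,28,190,0,0,0,-6],[255,36,235,0,0,0,-6.3],[255,42,275,-10,0,0,-6.3],[255,42,287,-10,0,0,-6.3]],
  ],
)

```text
clock: 25.55
ee_pos: [0.4316, -0.1715, 0.3615]
tcp_rot: [[1.0, -0.001, -0.0], [-0.001, -1.0, -0.0], [-0.0, 0.0, -1.0]]
force: [-0.1, 0.8, -3.5]
finger_gap: 0.255
gripper_force: 119.1
```

Request:
jog_arm(
  rows=[
    [[255,0,0,0,0,0,0],[255,0,0,0,0,0,0],[255,0,0,0,0,0,0],[255,0,0,0,0,0,0],[255,0,0,0,0,0,0],[255,0,0,0,0,0,0],[255,0,0,0,0,0,0],[255,0,0,0,0,0,0]],
  ],
)

```text
clock: 26.35
ee_pos: [0.4309, -0.1695, 0.3616]
tcp_rot: [[1.0, -0.0, 0.0], [-0.0, -1.0, -0.0], [0.0, 0.0, -1.0]]
force: [0.3, 0.6, -3.1]
finger_gap: 0.254
gripper_force: 119.1
```

Run:
```python
from h import *
import pickle
c=cam("wrist");pickle.dump(c,open("w5.pkl","wb"));save(c,"w5",1.0)
for o in plates(c): print("now",o)
print("bed view")
w=pickle.load(open("w4.pkl","rb"))
for o in plates(w,zt=.044): print(o)
cv2.imwrite("pics/w45.png",np.hstack([cv2.resize(x["im"],(400,300)) for x in(w,c)])[:,:,::-1])
goto((0,0),0,0)
```

```text
now ([0.4217, 0.2058], (0.028, 0.144), 36.3, [54.0, 176.0])
now ([0.568, -0.3959], (0.081, 0.091), -1.1, [425.0, 80.0])
now ([0.5804, 0.008], (0.088, 0.042), -22.6, [160.0, 70.0])
now ([0.4861, -0.2147], (0.205, 0.379), -0.1, [293.0, 115.0])
now ([0.6626, 0.09], (0.279, 0.066), -10.8, [107.0, 15.0])
bed view
([0.4586, 0.4261], (0.093, 0.094), 32.5, [78.0, 171.0])
([0.5969, 0.2999], (0.08, 0.09), -6.2, [135.0, 63.0])
([0.5844, -0.0011], (0.093, 0.05), -38.7, [349.0, 44.0])
([0.5862, -0.2513], (0.065, 0.07), 4.1, [533.0, 24.0])
([0.4866, 0.2006], (0.343, 0.352), -6.5, [242.0, 102.0])
move [-431.  -169.5  361.6] turn -0.0 pos [ 0.4309 -0.1696  0.3616] yaw -0.0
```

View pics/w45.png

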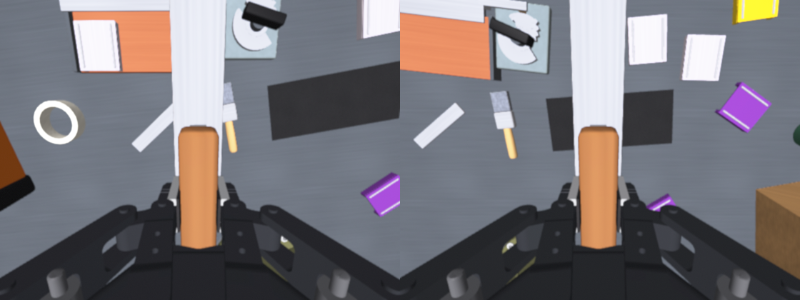

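Run:
```python
from h import *
import pickle
c=pickle.load(open("w5.pkl","rb"));c["im"]=c["im"].copy();c["im"][:,:316]=0
for o in plates(c): print("B,C",o)
w=pickle.load(open("w4.pkl","rb"));im=w["im"].astype(int)
m=(im[...,0]>170)&(im[...,0]-im[...,2]>70)&(im[...,1]<150)
P=[]
for x in range(172,236,4):
    y=np.where(m[30:130,x])[0]
    if len(y): P.append(onz(w,(x,y.max()+30.5),.024)[:2])
v=cv2.fitLine(np.array(P,np.float32),cv2.DIST_HUBER,0,.001,.001).ravel();print("front line",v,np.degrees(np.arctan2(v[1],v[0])))
n=np.array([.9939,-.1106]);print("front x in bed frame",(v[2:]-[.5855,.2028])@n)
```

```text
B,C ([0.568, -0.3959], (0.081, 0.091), -1.1, [425.0, 80.0])
B,C ([0.6032, -0.2738], (0.091, 0.081), 4.6, [346.0, 54.0])
front line [0.11384222 0.99349886 0.5414123  0.2234774 ] 83.46314
front x in bed frame -0.046105690790672324
```

Request:
jog_arm(
  rows=[
    [[255,-10,20,20,0,0,0],[255,-20,45,55,0,0,-1],[255,-30,70,95,0,0,-2],[255,-40,95,135,0,0,-3],[255,-50,115,175,0,0,-4],[255,-60,123,210,0,0,-4.65],[255,-60,123,223,0,0,-4.65],[255,-60,123,223,0,0,-4.65]],
  ],
)

```text
clock: 27.2
ee_pos: [0.37, -0.2923, 0.1368]
tcp_rot: [[0.997, 0.08, -0.003], [0.08, -0.997, 0.002], [-0.002, -0.003, -1.0]]
force: [0.3, 0.2, -2.6]
finger_gap: 0.262
gripper_force: 118.9
```

Request:
jog_arm(
  rows=[
    [[255,0,0,15,0,0,0],[255,0,0,35,0,0,0],[255,0,0,55,0,0,0],[255,0,0,74,0,0,0],[255,0,0,87,0,0,0],[255,0,0,93.5,0,0,0],[255,0,0,93.5,0,0,0],[255,0,0,93.5,0,0,0]],
  ],
)

```text
clock: 28.0
ee_pos: [0.3713, -0.2929, 0.0459]
tcp_rot: [[0.997, 0.081, 0.001], [0.081, -0.997, -0.001], [0.001, 0.001, -1.0]]
force: [0.0, 0.5, -3.8]
finger_gap: 0.259
gripper_force: 119.1
```

Run:
```python
from h import *
goto((.4955,-.2826),.0445,4.65)
```

```text
move [124.6  -0.2   1.5] turn -0.0 pos [ 0.3713 -0.2929  0.0459] yaw 4.6
```

Request:
jog_arm(
  rows=[
    [[255,15,0,0,0,0,0],[255,30,0,0,0,0,0],[255,48,0,1,0,0,0],[255,66,0,1,0,0,0],[255,84,0,1,0,0,0],[255,102,0,1,0,0,0],[255,116,0,1,0,0,0],[255,124.5,0,1,0,0,0]],
  ],
)

```text
clock: 28.8
ee_pos: [0.4962, -0.2825, 0.045]
tcp_rot: [[0.997, 0.081, 0.001], [0.081, -0.997, -0.001], [0.001, 0.001, -1.0]]
force: [-0.1, -0.4, -3.3]
finger_gap: 0.261
gripper_force: 119.1
```

Request:
jog_arm(
  rows=[
    [[255,0,0,0,0,0,0],[255,0,0,-3,0,0,0],[255,0,0,-6,0,0,0],[255,0,0,-9,0,0,0],[255,0,0,-14,0,0,0],[255,0,0,-22,0,0,0],[255,0,0,-30,0,0,0],[255,0,0,-34,0,0,0]],
  ],
)

```text
clock: 29.6
ee_pos: [0.4953, -0.2827, 0.0793]
tcp_rot: [[0.997, 0.081, 0.001], [0.081, -0.997, -0.001], [0.001, 0.001, -1.0]]
force: [0.0, -0.3, -5.5]
finger_gap: 0.258
gripper_force: 118.9
```

Request:
jog_arm(
  rows=[
    [[255,0,0,-4,0,0,0],[255,0,0,-14,0,0,0],[255,0,0,-32,0,0,0],[255,0,0,-55,0,0,0],[255,0,0,-78,0,0,0],[255,0,0,-96,0,0,0],[255,0,0,-106,0,0,0],[255,0,0,-110,0,0,0]],
  ],
)

```text
clock: 30.4
ee_pos: [0.4952, -0.2826, 0.1891]
tcp_rot: [[0.997, 0.081, 0.001], [0.081, -0.997, -0.001], [0.001, 0.001, -1.0]]
force: [-0.2, 0.2, -5.3]
finger_gap: 0.26
gripper_force: 118.8
```

Run:
```python
from h import *
print(get_state()["force"]);goto((.4762,.2150),.189,-6.35)
```

```text
[-0.24321598  0.1731987  -5.27175048]
move [ 2.140e+01 -4.975e+02 -3.000e-01] turn 11.0 pos [ 0.4952 -0.2826  0.1891] yaw 4.6
```

Request:
jog_arm(
  rows=[
    [[255,0,-4,0,0,0,0],[255,0.5,-12,0,0,0,0],[255,1,-24,0,0,0,0],[255,1.7,-40,0,0,0,0],[255,2.5,-60,0,0,0,0],[255,3.6,-84,0,0,0,0],[255,4.7,-110,0,0,0,0],[255,5.8,-136,0,0,0,0]],
  ],
)

```text
clock: 31.2
ee_pos: [0.4893, -0.1443, 0.1879]
tcp_rot: [[0.997, 0.081, -0.0], [0.081, -0.997, 0.0], [-0.0, -0.0, -1.0]]
force: [-0.9, 0.4, -4.9]
finger_gap: 0.259
gripper_force: 118.9
```

Request:
jog_arm(
  rows=[
    [[255,1.1,-26,0,0,0,0],[255,2.2,-52,0,0,0,0],[255,3.3,-78,0,0,0,0],[255,4.4,-104,0,0,0,0],[255,5.5,-130,0,0,0,0],[255,6.6,-156,0,0,0,0],[255,7.7,-182,0,0,0,0],[255,8.9,-208,0,0,0,0]],
  ],
)

```text
clock: 32.0
ee_pos: [0.4809, 0.0636, 0.1879]
tcp_rot: [[0.997, 0.082, -0.0], [0.082, -0.997, 0.0], [-0.0, -0.0, -1.0]]
force: [0.6, -0.1, -4.8]
finger_gap: 0.26
gripper_force: 118.9
```

Request:
jog_arm(
  rows=[
    [[255,1.1,-26,0,0,0,0.5],[255,2.2,-52,0,0,0,1.5],[255,3.3,-76,0,0,0,3],[255,4.2,-98,0,0,0,5],[255,5,-117,0,0,0,7],[255,5.7,-133,0,0,0,9],[255,6.3,-145,0,0,0,10.5],[255,6.7,-153.5,0,0,0,11]],
  ],
)

```text
clock: 32.8
ee_pos: [0.4751, 0.2165, 0.1879]
tcp_rot: [[0.994, -0.11, -0.0], [-0.11, -0.994, 0.0], [-0.001, -0.0, -1.0]]
force: [-0.1, 0.1, -5.1]
finger_gap: 0.258
gripper_force: 118.8
```

Run:
```python
from h import *
print(get_state()["force"]);goto((.4762,.2150),.068,-6.35)
```

```text
[-0.12738813  0.0555511  -5.12252914]
move [  1.4   1.4 119.9] turn 0.0 pos [0.4751 0.2165 0.1879] yaw -6.3
```

Request:
jog_arm(
  rows=[
    [[255,0.5,0.5,8,0,0,0],[255,1,1,22,0,0,0],[255,1,1,40,0,0,0],[255,1,1,60,0,0,0],[255,1,1,78,0,0,0],[255,1,1,92,0,0,0],[255,1,1,101,0,0,0],[255,1,1,105,0,0,0]],
  ],
)

```text
clock: 33.6
ee_pos: [0.4767, 0.2138, 0.0823]
tcp_rot: [[0.994, -0.111, -0.001], [-0.111, -0.994, -0.0], [-0.001, 0.0, -1.0]]
force: [0.6, -0.3, -6.1]
finger_gap: 0.26
gripper_force: 118.9
```

Request:
jog_arm(
  rows=[
    [[255,0,0,2,0,0,0],[255,0,0,4,0,0,0],[255,0,0,6,0,0,0],[255,0,0,8,0,0,0],[255,0,0,10,0,0,0],[255,0,0,12,0,0,0],[255,0,0,14,0,0,0],[255,0,0,14.5,0,0,0]],
  ],
)

```text
clock: 34.4
ee_pos: [0.4769, 0.214, 0.0684]
tcp_rot: [[0.994, -0.111, -0.0], [-0.111, -0.994, -0.0], [-0.0, 0.0, -1.0]]
force: [-0.5, 0.7, -4.0]
finger_gap: 0.26
gripper_force: 119.0
```

Request:
jog_arm(
  rows=[
    [[255,-4,0,0,0,0,0],[255,-14,0,0,0,0,0],[255,-30,0,0,0,0,0],[255,-48,0,0,0,0,0],[255,-66,0,0,0,0,0],[255,-84,0,0,0,0,0],[255,-100,0,0,0,0,0],[255,-112,0,0,0,0,0]],
  ],
)

```text
clock: 35.2
ee_pos: [0.3642, 0.2265, 0.0686]
tcp_rot: [[0.994, -0.11, -0.0], [-0.11, -0.994, 0.0], [-0.0, -0.0, -1.0]]
force: [-0.0, 0.1, -3.8]
finger_gap: 0.262
gripper_force: 119.0
```

Request:
jog_arm(
  rows=[
    [[255,0,0,-20,0,0,0],[255,0,0,-45,0,0,0],[255,10,20,-80,0,0,0],[255,25,50,-120,0,0,0],[255,45,90,-160,0,0,0],[255,60,125,-200,0,0,0],[255,72,141,-240,0,0,0],[255,72,141,-283,0,0,0]],
  ],
)

```text
clock: 36.0
ee_pos: [0.4211, 0.0766, 0.3495]
tcp_rot: [[0.994, -0.113, -0.001], [-0.113, -0.994, -0.001], [-0.001, 0.001, -1.0]]
force: [0.4, 0.6, -3.2]
finger_gap: 0.26
gripper_force: 119.2
```

Request:
jog_arm(
  rows=[
    [[255,0,0,0,0,0,0],[255,0,0,0,0,0,0],[255,0,0,0,0,0,0],[255,0,0,0,0,0,0],[255,0,0,0,0,0,0],[255,0,0,0,0,0,0],[255,0,0,0,0,0,0],[255,0,0,0,0,0,0]],
  ],
)

```text
clock: 36.8
ee_pos: [0.4214, 0.0786, 0.3484]
tcp_rot: [[0.994, -0.111, -0.0], [-0.111, -0.994, -0.0], [-0.0, 0.0, -1.0]]
force: [-0.1, 0.3, -2.9]
finger_gap: 0.259
gripper_force: 119.5
```

```bash
cat >> h.py <<'E'
def bedcheck(c):
    n=np.array([.9939,-.1106]);d=np.array([.1106,.9939]);bt=np.array([.5855,.2028])
    for o in plates(c,zt=.044):
        if max(o[1])<.1: q=np.array(o[0])-bt;print("bed coords",(q@n).round(4),(q@d).round(4),o)
    im=c["im"].astype(int);m=(im[...,0]>170)&(im[...,0]-im[...,2]>70)&(im[...,1]<150);return m
E
python3 - <<'E'
from h import *
import pickle
c=cam("wrist");pickle.dump(c,open("w6.pkl","wb"));bedcheck(c)
goto((.43,-.25),.36,0)
b=cam("side");print([onz(b,r["xy"],0)[:2].round(3).tolist() for r in pinpoint("plate1","side")])
cv2.imwrite("pics/w6.png",np.hstack([cv2.resize(x["im"],(400,300)) for x in(b,c)])[:,:,::-1])
E
```

```text
bed coords -0.1504 0.2071 ([0.4589, 0.4253], (0.095, 0.093), -6.5, [51.0, 174.0])
bed coords 0.0005 -0.0016 ([0.5858, 0.2012], (0.08, 0.088), -6.4, [177.0, 66.0])
bed coords 0.0001 0.0976 ([0.5964, 0.2998], (0.08, 0.09), -6.2, [106.0, 66.0])
move [ 44.9 325.6 -11.5] turn -6.4 pos [0.4214 0.0786 0.3485] yaw -6.4
[[0.613, 0.336], [0.455, -0.507], [0.684, -0.49], [0.561, -0.401], [0.184, -0.328], [0.594, 0.244]]
```

View pics/w6.png

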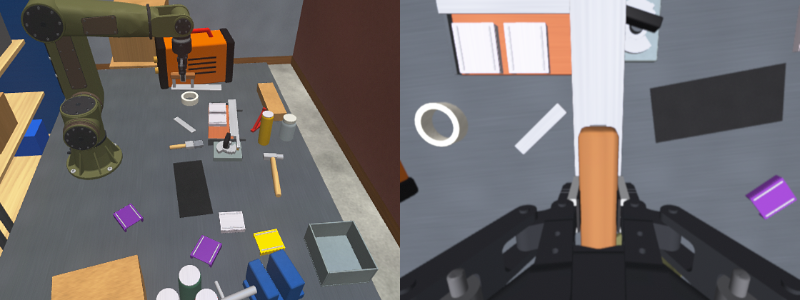

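Run:
```python
from h import *
import pickle
c=pickle.load(open("w6.pkl","rb"));im=c["im"][15:115,60:220]
cv2.imwrite("pics/z6.png",cv2.resize(im,None,fx=5,fy=5,interpolation=cv2.INTER_CUBIC)[:,:,::-1])
```

```text
(no output)
```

View pics/z6.png

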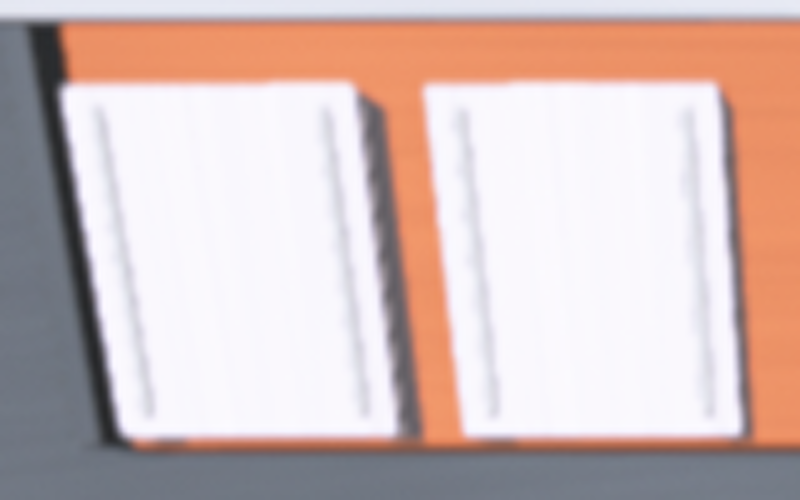

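Run:
```python
from h import *
goto((.3350,-.3914),.138,-1.1)
```

```text
move [-33.9 476.7 210.5] turn -5.3 pos [0.4214 0.0786 0.3485] yaw -6.4
```

Request:
jog_arm(
  rows=[
    [[255,-2,20,0,0,0,0],[255,-5,60,0,0,0,-1],[255,-8,105,5,0,0,-2],[255,-12,150,15,0,0,-3],[255,-15,195,30,0,0,-4],[255,-18,240,50,0,0,-5],[255,-21,285,70,0,0,-5.3],[255,-24,330,95,0,0,-5.3]],
  ],
)

```text
clock: 37.75
ee_pos: [0.3607, -0.2474, 0.2541]
tcp_rot: [[1.0, -0.019, 0.001], [-0.019, -1.0, -0.001], [0.001, 0.001, -1.0]]
force: [1.1, 0.4, -3.8]
finger_gap: 0.258
gripper_force: 119.3
```

Run:
```python
from h import *
goto((.3350,-.3914),.138,-1.1)
```

```text
move [-23.1 144.3 116.2] turn 0.0 pos [ 0.3607 -0.2474  0.2541] yaw -1.1
```

Request:
jog_arm(
  rows=[
    [[255,-6,35,30,0,0,0],[255,-12,65,60,0,0,0],[255,-17,95,85,0,0,0],[255,-20,120,105,0,0,0],[255,-22,138,115,0,0,0],[255,-23,144,116,0,0,0],[255,-23,144,116,0,0,0],[255,-23,144,116,0,0,0]],
  ],
)

```text
clock: 38.55
ee_pos: [0.336, -0.3885, 0.139]
tcp_rot: [[1.0, -0.018, 0.001], [-0.018, -1.0, -0.001], [0.001, 0.001, -1.0]]
force: [-0.4, 0.5, -3.1]
finger_gap: 0.262
gripper_force: 119.1
```

Run:
```python
from h import *
goto((.3350,-.3914),.0445,-1.1)
b=cam("side");print([onz(b,r["xy"],0)[:2].round(3).tolist() for r in pinpoint("plate1","side")])
b=cam("scene");print([onz(b,r["xy"],0)[:2].round(3).tolist() for r in pinpoint("plate1","scene")])
```

```text
move [-1.   2.8 94.5] turn 0.1 pos [ 0.336  -0.3885  0.139 ] yaw -1.0
[[0.566, -0.396], [0.679, -0.495], [0.604, 0.237], [0.608, 0.331], [0.467, -0.5], [0.189, -0.341]]
[[0.174, -0.349], [0.558, 0.185], [0.687, -0.489], [0.567, 0.283], [0.456, -0.524]]
```

Request:
jog_arm(
  rows=[
    [[255,0,0,15,0,0,0],[255,0,0,35,0,0,0],[255,0,0,55,0,0,0],[255,0,0,74,0,0,0],[255,0,0,87,0,0,0],[255,0,0,94.5,0,0,0],[255,0,0,94.5,0,0,0],[255,0,0,94.5,0,0,0]],
  ],
)

```text
clock: 39.55
ee_pos: [0.3359, -0.3892, 0.0444]
tcp_rot: [[1.0, -0.018, 0.001], [-0.018, -1.0, -0.001], [0.001, 0.001, -1.0]]
force: [-0.0, 0.5, -2.9]
finger_gap: 0.26
gripper_force: 119.2
```

Run:
```python
from h import *
goto((.4600,-.3938),.0445,-1.1)
```

```text
move [124.1   2.4   0. ] turn 0.1 pos [ 0.3359 -0.3892  0.0444] yaw -1.0
```

Request:
jog_arm(
  rows=[
    [[255,15,2.4,0,0,0,0],[255,30,2.4,0,0,0,0],[255,48,2.4,0,0,0,0],[255,66,2.4,0,0,0,0],[255,84,2.4,0,0,0,0],[255,102,2.4,0,0,0,0],[255,116,2.4,0,0,0,0],[255,124,2.4,0,0,0,0]],
  ],
)

```text
clock: 40.35
ee_pos: [0.4611, -0.3934, 0.0442]
tcp_rot: [[1.0, -0.018, 0.001], [-0.018, -1.0, -0.001], [0.001, 0.001, -1.0]]
force: [0.3, -0.3, -3.3]
finger_gap: 0.257
gripper_force: 119.2
```

Request:
jog_arm(
  rows=[
    [[255,0,0,0,0,0,0],[255,0,0,-3,0,0,0],[255,0,0,-6,0,0,0],[255,0,0,-9,0,0,0],[255,0,0,-14,0,0,0],[255,0,0,-22,0,0,0],[255,0,0,-30,0,0,0],[255,0,0,-34,0,0,0]],
  ],
)

```text
clock: 41.15
ee_pos: [0.4598, -0.3939, 0.0791]
tcp_rot: [[1.0, -0.018, 0.001], [-0.018, -1.0, -0.001], [0.001, 0.001, -1.0]]
force: [0.8, -0.2, -4.9]
finger_gap: 0.257
gripper_force: 119.1
```

Request:
jog_arm(
  rows=[
    [[255,0,0,-4,0,0,0],[255,0,0,-14,0,0,0],[255,0,0,-32,0,0,0],[255,0,0,-55,0,0,0],[255,0,0,-78,0,0,0],[255,0,0,-96,0,0,0],[255,0,0,-106,0,0,0],[255,0,0,-110,0,0,0]],
  ],
)

```text
clock: 41.95
ee_pos: [0.4597, -0.3937, 0.1889]
tcp_rot: [[1.0, -0.018, 0.001], [-0.018, -1.0, -0.001], [0.001, 0.001, -1.0]]
force: [-0.2, 0.3, -5.1]
finger_gap: 0.261
gripper_force: 119.0
```

Run:
```python
from h import *
print(get_state()["force"]);goto((.4654,.1175),.189,-6.35)
```

```text
[-0.16116322  0.3420317  -5.09561571]
move [  -3.8 -511.2   -0.6] turn 5.3 pos [ 0.4597 -0.3937  0.1889] yaw -1.1
```

Request:
jog_arm(
  rows=[
    [[255,0,-4,0,0,0,0],[255,0,-12,0,0,0,0],[255,0,-24,0,0,0,0],[255,-0.3,-40,0,0,0,0],[255,-0.5,-60,0,0,0,0],[255,-0.7,-84,0,0,0,0],[255,-0.9,-110,0,0,0,0],[255,-1,-136,0,0,0,0]],
  ],
)

```text
clock: 42.75
ee_pos: [0.4607, -0.2556, 0.1873]
tcp_rot: [[1.0, -0.018, -0.001], [-0.018, -1.0, 0.001], [-0.001, -0.001, -1.0]]
force: [0.2, -0.5, -4.8]
finger_gap: 0.261
gripper_force: 119.0
```

Request:
jog_arm(
  rows=[
    [[255,-0.2,-26,0,0,0,0],[255,-0.4,-52,0,0,0,0],[255,-0.6,-78,0,0,0,0],[255,-0.8,-104,0,0,0,0],[255,-1,-130,0,0,0,0],[255,-1.2,-156,0,0,0,0],[255,-1.4,-182,0,0,0,0],[255,-1.5,-208,0,0,0,0]],
  ],
)

```text
clock: 43.55
ee_pos: [0.4626, -0.0478, 0.1874]
tcp_rot: [[1.0, -0.018, -0.001], [-0.018, -1.0, 0.0], [-0.001, -0.0, -1.0]]
force: [-0.4, 0.5, -5.3]
finger_gap: 0.26
gripper_force: 119.0
```

Request:
jog_arm(
  rows=[
    [[255,-0.2,-26,0,0,0,0.3],[255,-0.4,-52,0,0,0,1],[255,-0.6,-78,0,0,0,2],[255,-0.8,-102,0,0,0,3],[255,-1,-123,0,0,0,4],[255,-1.2,-141,0,0,0,4.8],[255,-1.3,-155,0,0,0,5.3],[255,-1.3,-167,0,0,0,5.3]],
  ],
)

```text
clock: 44.35
ee_pos: [0.4644, 0.1187, 0.1874]
tcp_rot: [[0.994, -0.11, -0.001], [-0.11, -0.994, 0.0], [-0.001, -0.0, -1.0]]
force: [0.3, 0.1, -5.0]
finger_gap: 0.258
gripper_force: 119.0
```

Request:
jog_arm(
  rows=[
    [[255,0,0,5,0,0,0],[255,0,0,15,0,0,0],[255,0,0,25,0,0,0],[255,0,0,35,0,0,0],[255,0,0,45,0,0,0],[255,0,0,50,0,0,0],[255,0,0,50,0,0,0],[255,0,0,50,0,0,0]],
  ],
)

```text
clock: 45.15
ee_pos: [0.4654, 0.1174, 0.1379]
tcp_rot: [[0.994, -0.111, 0.0], [-0.111, -0.994, 0.0], [0.0, -0.0, -1.0]]
force: [-0.4, -0.1, -5.4]
finger_gap: 0.261
gripper_force: 119.0
```

Run:
```python
from h import *
print(get_state()["force"]);goto((.4654,.1175),.068,-6.35)
```

```text
[-0.41537088 -0.09727306 -5.41450765]
move [-0.  -0.1 69.9] turn -0.0 pos [0.4654 0.1174 0.1379] yaw -6.4
```

Request:
jog_arm(
  rows=[
    [[255,0,0,10,0,0,0],[255,0,0,24,0,0,0],[255,0,0,38,0,0,0],[255,0,0,48,0,0,0],[255,0,0,53,0,0,0],[255,0,0,55,0,0,0],[255,0,0,57,0,0,0],[255,0,0,59,0,0,0]],
  ],
)

```text
clock: 45.95
ee_pos: [0.4655, 0.1174, 0.0791]
tcp_rot: [[0.994, -0.111, 0.001], [-0.111, -0.994, 0.0], [0.001, -0.0, -1.0]]
force: [0.5, -0.2, -4.8]
finger_gap: 0.258
gripper_force: 119.0
```

Request:
jog_arm(
  rows=[
    [[255,0,0,2,0,0,0],[255,0,0,4,0,0,0],[255,0,0,6,0,0,0],[255,0,0,8,0,0,0],[255,0,0,10,0,0,0],[255,0,0,11,0,0,0],[255,0,0,11,0,0,0],[255,0,0,11,0,0,0]],
  ],
)

```text
clock: 46.75
ee_pos: [0.4653, 0.1174, 0.0678]
tcp_rot: [[0.994, -0.111, 0.0], [-0.111, -0.994, 0.0], [0.0, -0.0, -1.0]]
force: [-0.9, 0.2, -2.6]
finger_gap: 0.261
gripper_force: 119.1
```

Request:
jog_arm(
  rows=[
    [[255,-4,0,0,0,0,0],[255,-14,0,0,0,0,0],[255,-30,0,0,0,0,0],[255,-48,0,0,0,0,0],[255,-66,0,0,0,0,0],[255,-84,0,0,0,0,0],[255,-100,0,0,0,0,0],[255,-112,0,0,0,0,0]],
  ],
)

```text
clock: 47.55
ee_pos: [0.3524, 0.1298, 0.0678]
tcp_rot: [[0.994, -0.111, -0.0], [-0.111, -0.994, -0.0], [-0.0, 0.0, -1.0]]
force: [-0.0, -1.3, -3.6]
finger_gap: 0.262
gripper_force: 119.2
```

Request:
jog_arm(
  rows=[
    [[255,0,0,-20,0,0,0],[255,0,0,-45,0,0,0],[255,0,0,-80,0,0,0],[255,0,0,-120,0,0,0],[255,0,0,-140,0,0,0],[255,0,0,-140,0,0,0],[255,0,0,-140,0,0,0],[255,0,0,-140,0,0,0]],
  ],
)

```text
clock: 48.35
ee_pos: [0.3532, 0.1296, 0.2062]
tcp_rot: [[0.994, -0.111, -0.002], [-0.111, -0.994, -0.001], [-0.002, 0.001, -1.0]]
force: [0.5, 0.5, -3.2]
finger_gap: 0.262
gripper_force: 119.4
```

Run:
```python
from h import *
b=cam("side");n=np.array([.9939,-.1106]);d=np.array([.1106,.9939]);bt=np.array([.5855,.2028])
for r in pinpoint("plate1","side"):
  q=onz(b,r["xy"],.024)[:2]-bt;print(round(r["score"],2),(q@n).round(3),(q@d).round(3))
b=cam("wrist");save(b,"tmp");goto((.434,-.256),.138,94)
c=cam("side");r=pinpoint("mat","side")[:1];print(onz(c,r[0]["xy"],0),get_state()["joint_positions"])
```

```text
0.88 -0.045 -0.732
0.77 -0.003 -0.113
0.67 -0.334 -0.597
0.64 0.008 0.093
0.64 0.171 -0.691
0.55 0.004 0.007
0.47 0.061 0.026
move [122.9 374.4  68.8] turn -100.4 pos [0.3535 0.1297 0.2068] yaw -6.4
[ 0.43004499 -0.20938451  0.        ] [ 1.45694866e+01 -4.17431892e+00  1.14286586e+02  1.58133530e-03
  6.99535627e+01  1.10925254e+02]
```

Request:
jog_arm(
  rows=[
    [[255,5,10,0,0,0,-1],[255,15,35,0,0,0,-4],[255,28,70,0,0,0,-9],[255,42,110,0,0,0,-15],[255,56,150,0,0,0,-22],[255,70,190,0,0,0,-29],[255,84,230,0,0,0,-36],[255,98,270,0,0,0,-43]],
  ],
)

```text
clock: 49.4
ee_pos: [0.4214, -0.1513, 0.2075]
tcp_rot: [[0.799, 0.601, -0.0], [0.601, -0.799, 0.0], [-0.0, -0.0, -1.0]]
force: [1.0, 0.5, -4.3]
finger_gap: 0.26
gripper_force: 119.3
```

Run:
```python
from h import *
goto((.434,-.256),.138,94)
```

```text
move [-52.8  91.2  69.5] turn -57.1 pos [ 0.4214 -0.1513  0.2075] yaw 36.9
```

Request:
jog_arm(
  rows=[
    [[255,-8,14,10,0,0,-7],[255,-16,28,20,0,0,-14],[255,-24,42,30,0,0,-21],[255,-32,56,40,0,0,-29],[255,-40,70,50,0,0,-37],[255,-46,80,60,0,0,-45],[255,-51,88,69,0,0,-52],[255,-53,91,69,0,0,-57]],
  ],
)

```text
clock: 50.2
ee_pos: [0.4326, -0.2545, 0.137]
tcp_rot: [[-0.068, 0.998, -0.002], [0.998, 0.068, 0.001], [0.001, -0.002, -1.0]]
force: [0.0, 0.1, -3.2]
finger_gap: 0.26
gripper_force: 119.2
```

Request:
jog_arm(
  rows=[
    [[255,0,0,15,0,0,0],[255,0,0,35,0,0,0],[255,0,0,55,0,0,0],[255,0,0,72,0,0,0],[255,0,0,84,0,0,0],[255,0,0,90,0,0,0],[255,0,0,90,0,0,0],[255,0,0,90,0,0,0]],
  ],
)

```text
clock: 51.0
ee_pos: [0.4335, -0.2542, 0.0493]
tcp_rot: [[-0.064, 0.998, 0.001], [0.998, 0.064, -0.0], [-0.001, 0.001, -1.0]]
force: [0.2, -1.0, -3.4]
finger_gap: 0.26
gripper_force: 119.4
```

Run:
```python
from h import *
goto((.434,-.256),.038,94)
```

```text
move [-1.8  0.4 11.3] turn -0.4 pos [ 0.4335 -0.2542  0.0493] yaw 93.6
```

Lower until the blade touches, then release and rise.

Request:
jog_arm(
  rows=[
    [[255,-1,0,4,0,0,0],[255,-1.5,0,7,0,0,0],[255,-1.5,0,9,0,0,0],[255,-1.5,0,10.5,0,0,0],[255,-1.5,0,11.3,0,0,0],[255,-1.5,0,11.6,0,0,0],[255,-1.5,0,11.6,0,0,0],[255,-1.5,0,11.6,0,0,0]],
  ],
)

```text
clock: 51.8
ee_pos: [0.4333, -0.2556, 0.038]
tcp_rot: [[-0.064, 0.998, 0.0], [0.998, 0.064, -0.0], [-0.0, 0.0, -1.0]]
force: [-6.4, 3.3, 10.4]
finger_gap: 0.255
gripper_force: 121.4
```

Request:
jog_arm(
  rows=[
    [[200,0,0,0,0,0,0],[150,0,0,0,0,0,0],[100,0,0,0,0,0,0],[50,0,0,0,0,0,0],[0,0,0,0,0,0,0],[0,0,0,0,0,0,0],[0,0,0,0,0,0,0],[0,0,0,0,0,0,0]],
  ],
)

```text
clock: 52.6
ee_pos: [0.4333, -0.2556, 0.0372]
tcp_rot: [[-0.063, 0.998, 0.0], [0.998, 0.063, 0.0], [0.0, 0.0, -1.0]]
force: [-0.6, -0.9, -0.3]
finger_gap: 0.998
gripper_force: 0.0
```

Request:
jog_arm(
  rows=[
    [[0,0,0,-10,0,0,0],[0,0,0,-30,0,0,0],[0,0,0,-60,0,0,0],[0,0,0,-100,0,0,0],[0,0,0,-140,0,0,0],[0,20,0,-190,0,0,0],[0,50,0,-240,0,0,0],[0,60,0,-260,0,0,0]],
  ],
)

```text
clock: 53.4
ee_pos: [0.4292, -0.1945, 0.301]
tcp_rot: [[-0.064, 0.998, 0.003], [0.998, 0.064, -0.002], [-0.002, 0.003, -1.0]]
force: [0.1, -0.9, -0.3]
finger_gap: 1.003
gripper_force: 0.0
```

Run:
```python
from h import *
c=cam("wrist");save(c,"w7",1.0)
for t in("lifter_grip","lifter_blade","mat"): print(t,[onz(c,r["xy"],.056 if "grip" in t else 0)[:2] for r in pinpoint(t,"wrist")[:1]])
for o in plates(c): print(o)
goto((.4715,.05),.315,67.7); print(get_state()["joint_positions"])
```

```text
lifter_grip [array([ 0.39847662, -0.26244887])]
lifter_blade [array([ 0.4031563 , -0.20862558])]
mat [array([ 0.42648863, -0.20032738])]
([0.4044, -0.2007], (0.203, 0.041), -2.5, [260.0, 182.0])
([0.7913, -0.0624], (0.026, 0.045), -7.7, [546.0, 97.0])
([0.6152, -0.0056], (0.116, 0.141), -6.1, [431.0, 44.0])
move [242.2  57.8 -17.3] turn 26.0 pos [ 0.4294 -0.1955  0.2979] yaw 93.7
[-2.89224689e+01  4.35951864e+00  9.34729793e+01 -5.89165727e-03
  8.20828046e+01 -3.26005958e+01]
```

The lifter has been knocked about 3 cm aside, with its blade at x≈0.404 and turned about 6° off the mat. I regrasp it and lay it straight.

Request:
jog_arm(
  rows=[
    [[0,-15,-8,20,0,0,2],[0,-35,-18,60,0,0,4],[0,-55,-28,100,0,0,6],[0,-63,-32.5,140,0,0,6],[0,-63,-32.5,180,0,0,6],[0,-63,-32.5,215,0,0,6],[0,-63,-32.5,245,0,0,6],[0,-63,-32.5,260,0,0,6]],
  ],
)

```text
clock: 54.4
ee_pos: [0.3991, -0.2598, 0.0336]
tcp_rot: [[0.042, 0.999, -0.004], [0.999, -0.042, 0.003], [0.003, -0.005, -1.0]]
force: [0.6, -0.7, 0.8]
finger_gap: 0.999
gripper_force: 0.0
```

Request:
jog_arm(
  rows=[
    [[0,0,0,0,0,0,0],[60,0,0,0,0,0,0],[120,0,0,0,0,0,0],[180,0,0,0,0,0,0],[255,0,0,0,0,0,0],[255,0,0,0,0,0,0],[255,0,0,0,0,0,0],[255,0,0,0,0,0,0]],
  ],
  newtons=80,
)

```text
clock: 55.2
ee_pos: [0.4014, -0.2608, 0.0379]
tcp_rot: [[0.041, 0.999, 0.001], [0.999, -0.041, -0.001], [-0.001, 0.001, -1.0]]
force: [0.0, 1.1, 7.1]
finger_gap: 0.27
gripper_force: 78.3
```

Request:
jog_arm(
  rows=[
    [[255,0,0,-10,0,0,0],[255,0,0,-20,0,0,0],[255,0,0,-25,0,0,0],[255,2,10,-25,0,0,-2],[255,4,20,-25,0,0,-4],[255,6,32,-25,0,0,-6.2],[255,6,32,-25,0,0,-6.2],[255,6,32,-25,0,0,-6.2]],
  ],
)

```text
clock: 56.0
ee_pos: [0.4334, -0.2556, 0.0617]
tcp_rot: [[-0.068, 0.998, -0.001], [0.998, 0.068, 0.001], [0.001, -0.001, -1.0]]
force: [-0.2, -0.1, -3.6]
finger_gap: 0.27
gripper_force: 79.1
```

Run:
```python
from h import *
print(get_state()["force"]);goto((.4335,-.2555),.038,94)
```

```text
[-0.20852388 -0.12830228 -3.6263133 ]
move [ 0.1  0.1 23.7] turn -0.1 pos [ 0.4334 -0.2556  0.0617] yaw 93.9
```

Request:
jog_arm(
  rows=[
    [[255,0,0,6,0,0,0],[255,0,0,12,0,0,0],[255,0,0,17,0,0,0],[255,0,0,20,0,0,0],[255,0,0,22,0,0,0],[255,0,0,23.5,0,0,0],[255,0,0,24,0,0,0],[255,0,0,24,0,0,0]],
  ],
)

```text
clock: 56.8
ee_pos: [0.4333, -0.256, 0.0382]
tcp_rot: [[-0.067, 0.998, 0.0], [0.998, 0.067, -0.0], [-0.0, 0.0, -1.0]]
force: [0.2, 0.2, -4.5]
finger_gap: 0.267
gripper_force: 79.2
```

Request:
jog_arm(
  rows=[
    [[200,0,0,0,0,0,0],[150,0,0,0,0,0,0],[100,0,0,0,0,0,0],[50,0,0,0,0,0,0],[0,0,0,0,0,0,0],[0,0,0,0,0,0,0],[0,0,0,0,0,0,0],[0,0,0,0,0,0,0]],
  ],
)

```text
clock: 57.6
ee_pos: [0.4332, -0.2559, 0.0382]
tcp_rot: [[-0.067, 0.998, 0.0], [0.998, 0.067, 0.0], [0.0, 0.0, -1.0]]
force: [-1.1, 0.5, -1.0]
finger_gap: 1.002
gripper_force: 0.0
```

Request:
jog_arm(
  rows=[
    [[0,0,0,-10,0,0,0],[0,0,0,-30,0,0,0],[0,0,0,-60,0,0,0],[0,0,0,-100,0,0,0],[0,0,0,-140,0,0,0],[0,20,0,-190,0,0,0],[0,50,0,-240,0,0,0],[0,60,0,-260,0,0,0]],
  ],
)

```text
clock: 58.4
ee_pos: [0.429, -0.1949, 0.302]
tcp_rot: [[-0.067, 0.998, 0.003], [0.998, 0.067, -0.002], [-0.002, 0.003, -1.0]]
force: [-0.5, 0.5, -0.1]
finger_gap: 0.994
gripper_force: 0.0
```

Run:
```python
from h import *
c=cam("wrist");save(c,"w8",1.0)
for o in plates(c): print(o)
goto((.4715,.05),.315,67.7)
```

```text
([0.4291, -0.1966], (0.042, 0.202), 3.7, [278.0, 180.0])
([0.7918, -0.0626], (0.026, 0.046), -8.5, [546.0, 98.0])
([0.6152, -0.0049], (0.117, 0.14), -6.3, [432.0, 44.0])
move [240.5  58.3  -9.4] turn 26.2 pos [ 0.4299 -0.194   0.3063] yaw 93.9
```

Request:
jog_arm(
  rows=[
    [[0,20,5,0,0,0,3],[0,55,14,-5,0,0,7],[0,95,24,-9,0,0,11],[0,135,34,-9,0,0,15],[0,175,44,-9,0,0,19],[0,210,52,-9,0,0,23],[0,240,58,-9,0,0,26.2],[0,240,58,-9,0,0,26.2]],
  ],
)

```text
clock: 59.25
ee_pos: [0.4709, 0.0499, 0.3075]
tcp_rot: [[0.379, 0.925, 0.0], [0.925, -0.379, 0.0], [0.0, 0.0, -1.0]]
force: [0.4, -0.9, 0.4]
finger_gap: 1.0
gripper_force: 0.0
```

Request:
jog_arm(
  rows=[
    [[0,0,0,0,0,0,0],[0,0,0,0,0,0,0],[0,0,0,0,0,0,0],[0,0,0,0,0,0,0],[0,0,0,0,0,0,0],[0,0,0,0,0,0,0],[0,0,0,0,0,0,0],[0,0,0,0,0,0,0]],
  ],
)

```text
clock: 60.05
ee_pos: [0.471, 0.0473, 0.3072]
tcp_rot: [[0.38, 0.925, -0.0], [0.925, -0.38, -0.0], [-0.0, -0.0, -1.0]]
force: [0.0, -0.5, 0.3]
finger_gap: 0.998
gripper_force: 0.0
```

Run:
```python
from h import *
c=cam("wrist");save(c,"w9",1.4);m=bedcheck(c)
P=[]
for o in pinpoint("cam_grip","wrist")[:1]: print(onz(c,o["xy"],.086))
goto((.6005,-.0145),.145,67.7)
```

```text
bed coords -0.1301 -0.163 ([0.4382, 0.0552], (0.036, 0.038), 5.5, [254.0, 182.0])
bed coords 0.0218 -0.2029 ([0.5847, -0.0013], (0.093, 0.051), -38.9, [368.0, 177.0])
bed coords 0.2359 -0.2361 ([0.7938, -0.0579], (0.025, 0.082), -6.7, [522.0, 159.0])
bed coords -0.001 -0.0982 ([0.5736, 0.1053], (0.08, 0.09), -6.1, [333.0, 107.0])
bed coords 0.0004 -0.0004 ([0.5859, 0.2024], (0.082, 0.09), -6.1, [314.0, 31.0])
[ 0.59937425 -0.01176971  0.086     ]
move [ -7.9 143.2 162.2] turn -0.1 pos [0.471  0.0473 0.3072] yaw 67.6
```

View pics/w9.png

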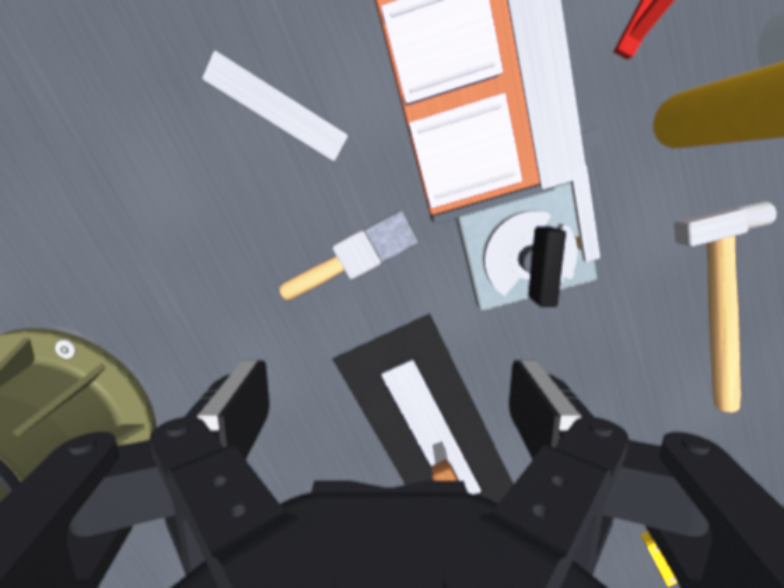

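Request:
jog_arm(
  rows=[
    [[0,-2,30,20,0,0,0],[0,-4,70,60,0,0,0],[0,-6,110,100,0,0,0],[0,-8,143,140,0,0,0],[0,-8,143,162,0,0,0],[0,-8,143,162,0,0,0],[0,-8,143,162,0,0,0],[0,-8,143,162,0,0,0]],
  ],
)

```text
clock: 60.95
ee_pos: [0.6006, -0.0142, 0.1478]
tcp_rot: [[0.38, 0.925, 0.003], [0.925, -0.38, -0.0], [0.001, 0.003, -1.0]]
force: [-0.4, 0.7, 1.0]
finger_gap: 0.999
gripper_force: 0.0
```

Request:
jog_arm(
  rows=[
    [[0,0,0,25,0,0,0],[0,0,0,50,0,0,0],[0,0,0,70,0,0,0],[0,0,0,75,0,0,0],[0,0,0,75,0,0,0],[0,0,0,75,0,0,0],[0,0,0,75,0,0,0],[0,0,0,75,0,0,0]],
  ],
)

```text
clock: 61.75
ee_pos: [0.6006, -0.0145, 0.0712]
tcp_rot: [[0.38, 0.925, 0.001], [0.925, -0.38, -0.0], [0.0, 0.001, -1.0]]
force: [-0.3, 0.1, -0.0]
finger_gap: 0.998
gripper_force: 0.0
```

Request:
jog_arm(
  rows=[
    [[60,0,0,0,0,0,0],[120,0,0,0,0,0,0],[180,0,0,0,0,0,0],[220,0,0,0,0,0,0],[255,0,0,0,0,0,0],[255,0,0,0,0,0,0],[255,0,0,0,0,0,0],[255,0,0,0,0,0,0]],
  ],
  newtons=40,
)

```text
clock: 62.55
ee_pos: [0.6008, -0.0147, 0.0704]
tcp_rot: [[0.381, 0.925, 0.002], [0.925, -0.381, -0.0], [0.0, 0.002, -1.0]]
force: [5.1, -1.4, -0.7]
finger_gap: 0.202
gripper_force: 42.9
```

Request:
jog_arm(
  rows=[
    [[255,0,0,0,0,0,4],[255,0,0,0,0,0,9],[255,0,0,0,0,0,14],[255,0,0,0,0,0,19],[255,0,0,0,0,0,24],[255,0,0,0,0,0,29],[255,0,0,0,0,0,33],[255,0,0,0,0,0,35]],
  ],
)

```text
clock: 63.35
ee_pos: [0.6006, -0.0145, 0.0704]
tcp_rot: [[0.843, 0.537, 0.001], [0.537, -0.843, -0.0], [0.001, 0.0, -1.0]]
force: [2.5, 0.5, 1.3]
finger_gap: 0.207
gripper_force: 43.1
```

Run:
```python
from h import *
goto((.6005,-.0145),.07,24.6);s=get_state();print(s["moment"],s["joint_positions"])
```

```text
move [-0.  -0.   0.4] turn 7.9 pos [ 0.6006 -0.0145  0.0704] yaw 32.5
[ 0.24878474 -0.19382441  0.16413242] [-4.87685516e+00  3.33463173e+01  8.68462006e+01  3.64507579e-03
  5.97587836e+01  5.26258150e+01]
```

Request:
jog_arm(
  rows=[
    [[255,0,0,0,0,0,2],[255,0,0,0,0,0,4],[255,0,0,0,0,0,5.5],[255,0,0,0,0,0,7],[255,0,0,0,0,0,8],[255,0,0,0,0,0,8],[255,0,0,0,0,0,8],[255,0,0,0,0,0,8]],
  ],
)

```text
clock: 64.15
ee_pos: [0.6005, -0.0144, 0.0704]
tcp_rot: [[0.909, 0.417, 0.001], [0.417, -0.909, 0.0], [0.001, 0.0, -1.0]]
force: [4.8, 1.7, 0.7]
finger_gap: 0.204
gripper_force: 43.2
```

Run:
```python
from h import *
goto((.6005,-.0145),.07,24.6);s=get_state();print(s["moment"])
for nm in("side","scene"):
    c=cam(nm);r=pinpoint("bar_lip",nm)[:1];n=np.array([.9939,-.1106])
    print(nm,[(r_["score"],((onz(c,r_["xy"],.053)[:2]-[.5855,.2028])@n).round(4)) for r_ in r])
```

```text
move [-0.   0.1  0.4] turn 0.1 pos [ 0.6005 -0.0144  0.0704] yaw 24.7
[ 0.58109992 -0.70330537 -0.07491815]
side []
scene [(0.63, np.float64(0.0572))]
```

Request:
jog_arm(
  rows=[
    [[255,0,0,0,0,0,0.5],[255,0,0,0,0,0,1],[255,0,0,0,0,0,1.5],[255,0,0,0,0,0,2],[255,0,0,0,0,0,2],[255,0,0,0,0,0,2],[255,0,0,0,0,0,2],[255,0,0,0,0,0,2]],
  ],
)

```text
clock: 65.15
ee_pos: [0.6005, -0.0144, 0.0704]
tcp_rot: [[0.923, 0.385, 0.001], [0.385, -0.923, 0.0], [0.001, 0.0, -1.0]]
force: [4.8, 2.2, 0.4]
finger_gap: 0.206
gripper_force: 43.2
```

Run:
```python
from h import *
s=get_state();print(s["moment"]);goto((.6005,-.0145),.07,24.6)
# width of visible copper between brackets: lip edge position from side camera colour, along bed y=-49
n=np.array([.9939,-.1106]);d=np.array([.1106,.9939]);bt=np.array([.5855,.2028])
for nm in("side","scene"):
    c=cam(nm);im=c["im"].astype(int)
    for y in(-.049,.049,.143):
        row=[]
        for x in np.arange(-.045,.075,.003):
            p=proj(c,np.append(bt+n*x+d*y,.024)).round().astype(int);v=im[p[1],p[0]];row.append("#" if v[0]-v[2]>50 else ".")
        print(nm,y,"".join(row))
```

```text
[ 0.60198256 -0.66076059  0.10260283]
move [-0.   0.1  0.4] turn -1.9 pos [ 0.6005 -0.0144  0.0704] yaw 22.7
side -0.049 ........................................
side 0.049 ........................................
side 0.143 ........................................
scene -0.049 .......................................#
scene 0.049 .......................................#
scene 0.143 ...................#........#..........#
```

Request:
jog_arm(
  rows=[
    [[150,0,0,0,0,0,0],[60,0,0,0,0,0,0],[0,0,0,0,0,0,0],[0,0,0,0,0,0,0],[0,0,0,0,0,0,0],[0,0,0,-40,0,0,0],[0,0,0,-80,0,0,0],[0,0,0,-120,0,0,0]],
  ],
)

```text
clock: 66.05
ee_pos: [0.5999, -0.0145, 0.1916]
tcp_rot: [[0.923, 0.385, -0.001], [0.385, -0.923, -0.0], [-0.0, -0.0, -1.0]]
force: [0.9, -0.3, 0.1]
finger_gap: 0.998
gripper_force: 0.0
```

Request:
jog_arm(
  rows=[
    [[0,-30,-10,-30,0,0,0],[0,-60,-40,-60,0,0,0],[0,-90,-80,-90,0,0,0],[0,-90,-120,-110,0,0,0],[0,-90,-160,-110,0,0,0],[0,-90,-180,-110,0,0,0],[0,-90,-180,-110,0,0,0],[0,-90,-180,-110,0,0,0]],
  ],
)

```text
clock: 66.85
ee_pos: [0.4479, 0.1169, 0.3002]
tcp_rot: [[0.923, 0.386, 0.0], [0.386, -0.923, -0.0], [0.0, 0.0, -1.0]]
force: [-0.3, -0.9, 1.3]
finger_gap: 1.0
gripper_force: 0.0
```

Run:
```python
from h import *
c=cam("wrist");bedcheck(c);save(c,"wa",1.4)
s=get_state();print(s["ee_pos"])
```

```text
bed coords -0.1295 -0.1609 ([0.439, 0.0572], (0.035, 0.037), 5.4, [314.0, 200.0])
bed coords -0.1502 0.2083 ([0.4593, 0.4264], (0.093, 0.093), -27.7, [54.0, 76.0])
bed coords -0.008 0.0979 ([0.5884, 0.301], (0.079, 0.073), -6.2, [183.0, 21.0])
[0.44808484 0.1164212  0.30006564]
```

View pics/wa.png

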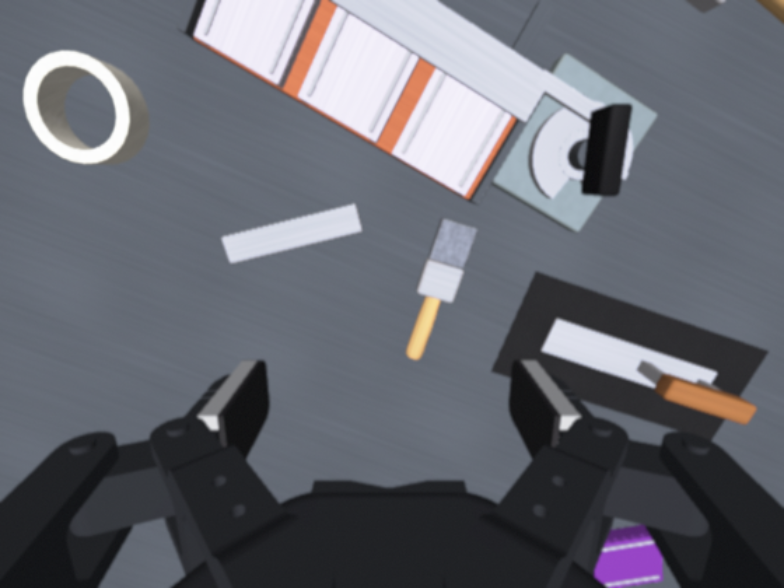

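The bar has sprung over all three far edges: no copper shows behind the brackets between (250,20) and (500,110). The brackets are square and flush, and the lifter lies along its mat.

```bash
python3 -c "
from plant import close_job;print(close_job())"
```

```text
the job is handed in; nothing more can be done
None
```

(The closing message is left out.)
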